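Clear the bench plate and set the swivel nut of the bench pin

ROBOT

A 7-joint arm with a two-finger parallel gripper is mounted at the origin on the work surface. World frame = base frame: x ahead of the robot, y to its left, z up, the work surface at z = 0. Lengths are in m, angles in rad, forces in N, time in s.
With the tool pointing down it reaches from about 0.35 to 0.9 m from the base axis. Payload 19.9 kg.
Tool frame: the origin (TCP) lies at the very end of the fingers, on their centre line; the grasp point (between the pads) lies 19 mm behind it (arm.pinch_z is the distance from the TCP to the grasp point, in m); z points along the fingers, x is the direction in which the jaws open and shut, and the axes are right-handed (so a half turn about z gives the same grasp; the last joint's range is limited). The gripper opens to 94 mm and grips with 3 to 60 N. Pads are 16 mm wide; open, the fingers measure 119 mm over their backs; the gripper's body (75 mm by 177 mm) begins 78 mm behind the grasp point.
Start: joints at [-1.222, 0.417, -0.01, 1.614, 0.005, 1.111, -0.053], TCP at [0.238, 0.578, 0.205] pointing down, gripper open.
Joint ranges: [-2.81, 2.81], [-0.39, 2.02], [-1.27, 1.25], [0.06, 2.57], [-1.19, 4.33], [0.19, 2], [-2.82, 2.82]. Speed limits (rad/s): [1.89, 1.89, 2.39, 2.39, 3.01, 3.01, 3.01].

INTERFACE

Orientations are given as a rotation vector (axis times angle).
In Python, from plant import readout, capture, order, look_for, mark_of, arm gives the robot as it stands.
- The arm moves only by the tool step_arm, never from a script. Its argument "motion" is a list of rows, each a list of 7 numbers: the shift along the tool's x, y, z in mm, then the turn, a rotation vector about the tool's x, y, z in rad, then the opening, from -1 (shut) to 1 (fully open). A call has 1 to 5 rows; each row is the pose to reach, as a shift and turn from the pose commanded when the call began, along the tool's axes at that moment; what a row does not reach only later rows make up. A row lasts 1/10 s, in which the tool goes at most 50 mm and 8.59 degrees, less where a joint would pass 70% of its speed; a pose out of reach is approached as far as the arm can. A call with a gripper value outside its range is refused whole. The fingers move at their own pace and stop on an object; the grip force is fixed at half the most. Time passes only in rows, so rows that repeat a pose let the fingers close. It gives the time, the measured TCP pose, the force and the opening at its end, in the units of the state.
- readout.get_state(): the state, without advancing time (a new reading comes with each control period).
- capture(name): name is "scene" or "top" or "wrist"; returns a dict with "img" (400x640x3 uint8, blue, green, red), "range_z" (400x640 float32, m along the optical axis (not along the pixel's ray), 0 where there is no reading), "K" (3x3 intrinsics, pixels), "k1" (the pictures are not rectified: a ray, as slopes to the right and down, at radius r is drawn at 1 + k1 r^2 times it, then the intrinsics apply), "R" (3x3) and "t" (3): a world point X has camera coordinates R X + t. Camera axes: x right, y down, z forward; pixel columns grow to the right and rows downward; lengths in m; the calibration is good to about 2 mm. A picture is of the moment at which its call begins.
- order.finish_job(): hands the job in, once; it reports no verdict.
Trained networks look in the newest picture that a camera, given by its name, has taken for a name from the list of things; names that differ only in an ending like _2 or _b are one class to them, and where a whole thing is asked for, a point or a joint stands for the part that bears it (a point fixed in the world has none). Each returns a list of dicts, best first, with "score" (0 to 1); they miss things now and then, are a little off and sometimes report something else, mostly with a low value. They report only what shows in the picture. A call takes as long as a camera call. They do not tell look-alikes from the thing itself.
- look_for(camera, label): "rect" ([left, top, width, height] in pixels, round what is visible of it).
- mark_of(camera, label): "xy" ([column, row] in pixels: a listed point, or the origin of a listed thing).
The state is a dict: "time_s": time; "joints": joint angles; "joint_velocities": joint speeds; "tau": joint torques, N m; "ee_pos": TCP position; "eef_rot": TCP orientation; "ft_force": force on the tool from outside, world axes, zero at the start; "torque": the same for the moment, N m; "grip_width": opening from 0.0 (shut) to 1.0 (fully open).
Only numpy, scipy, OpenCV 4.12 (cv2) and the standard library are available. Lean on these libraries where they do the work, as an engineer would, in place of code of your own. Each camera call takes 0.05 s, during which the arm holds its last target.

TASK

Stand the scraper block on the steel bench plate and sweep the three brass clippings along it into the catch tray at its end, pushing them with the block and not with the gripper, then stand the block back on the bench. Next screw the knurled brass cap nut on the bench pin clockwise all the way down until it bottoms out, and back it off a quarter turn so that the pin can swivel. Finish there, still gripping the nut so that the setting cannot creep before its lock screw is nipped up, and leave everything else on the bench where it is.

Things in the scene. Friction and masses are not known exactly. Their poses are not given: they have to be found in the camera images.
- bench_mount: The fixed bench mount: a dark wood riser carrying a steel bench plate, a tray at its -y end and a wooden bench pin at its +y end. Origin on the bench under it, z up, its y axis runs along the plate, -x is roughly towards the robot. The plate spans x -55 to 55 mm, y -130 to +150 mm; its flat top is 44 mm above the bench.
- plate_mid (a point): Point on the plate's top at (0, -50, 44) mm in the mount's frame, the middle of its bare part, which runs from y = -130 (the tray end) to 73 mm (the pin).
- tray_in (a point): Centre of the aluminium catch tray's inner floor, at (0, -183.5, 3) mm in the mount's frame. The tray is open above and butts against the plate's -y end: outer x -72 to 72, y -131 to -236 mm, 2 mm walls, rim 34 mm above the bench (10 mm below the plate's top).
- clipping0: Brass clipping, an L-shaped offcut 16 x 12 mm, 5.5 mm thick, 10 g, lying flat on the plate; origin under its middle.
- clipping1: Second brass clipping, the same.
- clipping2: Third brass clipping, the same.
- scraper: Scraper block, stands on the bench on its black rubber foot; origin at the centre of its underside, z up. Foot 26 mm (x) by 92 mm (y), 10 mm high; above it a blue wooden grip 20 mm thick (x), 84 mm long (y), up to 52 mm high: grip it from above across its x. About 0.15 kg. Its broad side pushes the clippings.
- pinnut (a joint): Turn of the knurled brass cap nut in rad: 0 is bottomed out on its washer (a hard stop); the value grows as it is unscrewed (counter-clockwise from above), so a quarter turn back is 1.57. It starts 2.4 to 4.4 rad unscrewed. Right-hand thread, 2 mm pitch: it sinks 2 mm per turn. Drag about 0.06 N m; it stays where it is left.
- pinnut_grip (a point): Point on the nut's upright axis, at x = 0, y = 105 mm of the mount, 18 mm above the nut's underside; turns and sinks with it. Nut 40 mm in diameter, 30 mm tall, top closed; underside 65 mm above the bench when bottomed; clear all round above the washer. A red line on its top runs from the axis along this frame's x, which lies along the mount's x when bottomed.
- gold_ring: Bystander: gold finger ring, 23 mm across, 4 mm high, lying on the front part of the bench pin about 90 mm from the nut's axis.
- third_hand: Bystander: third hand, round dark base 90 mm across with cross-lock tweezers 66 mm up, on the white soldering board at the right; origin under its base.
- flux_jar: Bystander: small glass jar with black cap, 60 mm across, 75 mm tall. Stands at the right.
- pliers: Bystander: pliers with red handles, 130 mm long, lying on the bench at the left.
- hammer: Bystander: small hammer, 230 mm long, lying at the back left.
- borax_dish: Bystander: white ceramic dish 72 mm across, 22 mm high, behind the plate.
- bench_pin: Light wood bench pin lying on the plate, with a forked V end sticking out towards the robot; origin on its underside on the stud's axis, at (0, 105, 44) mm in the mount's frame. 64 mm wide (y), 18 mm thick, x from -115 to 40 mm; a 54 mm steel washer 3 mm thick lies on it under the nut. It swivels stiffly about the stud.
There are look-alikes about, which are no part of the job. Of the things like the scraper, leave any that is pink; of the rest the larger one is meant.

How it is judged:
By the outcome, as a careful person would: the job done as asked, in the order asked, and still so for the second after the job is handed in, while the arm keeps its last pose, push and grip.
It also fails if it takes over 67 s, if anything falls off the work surface, if the arm or the gripper's body presses on something with over 40 N, if the wrist force passes 120 N, or if a joint passes its speed limit or range.

## Working session

There is one attempt and no reset: what is moved stays moved. The work goes in short steps, Python scripts to look and compute and a tool call to move; the robot and the scene stay as the last step left them, time stands still between calls to the robot, and variables do not carry over. Pictures are saved under pics/ and viewed, and the job is handed in when it is done.

Besides the shell and the picture viewer there is one more tool, called as name(argument=value, ...), one argument or row to a line, values as JSON. step_arm: Moves the arm, as the interface text tells. Its arguments: {"type":"object","properties":{"motion":{"type":"array"}},"required":["motion"]}

```bash
ls; mkdir -p pics; python3 - <<'E'
from plant import readout, capture, order, look_for, mark_of, arm
import cv2, numpy as np, pickle
print(readout.get_state()); print([a for a in dir(arm) if a[0]!='_'])
for n in ['scene','top','wrist']:
    c=capture(n); cv2.imwrite(f'pics/{n}0.png',c['img']); pickle.dump(c,open(f'{n}0.pkl','wb'))
    print(n,c['K'].tolist(),c['k1'],c['R'].round(3).tolist(),c['t'].round(3))
    for l in ['scraper','clipping0','bench_mount','pinnut','bench_pin','plate_mid','pinnut_grip','tray_in']:
        print(l,[(np.round(d['xy']).tolist(),round(d['score'],2)) for d in mark_of(n,l)])
E
```

```text
pics
{'time_s': 0.0, 'joints': array([-1.22146561,  0.41793959, -0.01029152,  1.61417483,  0.00473321,
        1.11068179, -0.05298285]), 'joint_velocities': array([-0.00085195,  0.00026776, -0.0025753 , -0.00020031,  0.00172843,
        0.00042604,  0.00178185]), 'tau': array([ 1.75853103e-03, -8.51284719e+01,  6.39651753e-01, -4.25988829e+01,
       -4.87532071e-02,  1.88175577e-02,  1.15657685e-04]), 'ee_pos': array([0.23798383, 0.57751617, 0.20484653]), 'eef_rot': array([ 2.60985245e+00,  1.74743252e+00, -1.42467743e-03]), 'ft_force': array([-0.77191255, -0.5495955 , -0.22693553]), 'torque': array([ 0.00046508,  0.06528983, -0.02340664]), 'grip_width': 0.9956338128981106}
['IKError', 'pinch_z']
scene [[474.4374023410651, 0.0, 319.8590816808387], [0.0, 474.4374023410651, 203.85994501118816], [0.0, 0.0, 1.0]] 0.0306523721756455 [[-0.705, 0.709, -0.013], [0.518, 0.502, -0.692], [-0.484, -0.495, -0.722]] [ 0.399 -0.217  1.799]
scraper [([471.0, 272.0], 0.89), ([439.0, 285.0], 0.68), ([408.0, 257.0], 0.6)]
clipping0 [([308.0, 214.0], 0.29)]
bench_mount [([320.0, 228.0], 0.72)]Traceback (most recent call last):
  File "<stdin>", line 8, in <module>
ValueError: it knows: bench_mount, bench_pin, borax_dish, clipping, flux_jar, gold_ring, hammer, pinnut_grip, plate_mid, pliers, scraper, third_hand, tray_in
```

```bash
cat > h.py <<'E'
from plant import readout, capture, order, look_for, mark_of, arm
import cv2, numpy as np, pickle
from scipy.spatial.transform import Rotation as Rn
def und(c,u,v):
    K=c['K']; x=(u-K[0,2])/K[0,0]; y=(v-K[1,2])/K[1,1]; xd,yd=x,y
    for _ in range(10):
        s=1+c['k1']*(x*x+y*y); x,y=xd/s,yd/s
    return np.array([x,y,1.])
def onz(c,u,v,z):
    d=c['R'].T@und(c,u,v); o=-c['R'].T@c['t']; return o+d*(z-o[2])/d[2]
def dep(c,u,v):
    Z=c['range_z'][int(round(v)),int(round(u))]; return c['R'].T@(und(c,u,v)*Z-c['t'])
def proj(c,X):
    p=c['R']@np.asarray(X)+c['t']; x,y=p[:2]/p[2]; s=1+c['k1']*(x*x+y*y)
    return c['K'][0,0]*x*s+c['K'][0,2], c['K'][1,1]*y*s+c['K'][1,2]
E
python3 - <<'E'
from h import *
for n in ['top','wrist','scene']:
    c=capture(n); cv2.imwrite(f'pics/{n}0.png',c['img']); pickle.dump(c,open(f'{n}0.pkl','wb'))
    print(n,c['K'][0].round(1).tolist(),c['R'].round(3).tolist(),c['t'].round(3))
    for l in ['scraper','clipping','bench_mount','bench_pin','plate_mid','pinnut_grip','tray_in','gold_ring']:
        print(l,[(np.round(d['xy']).tolist(),round(d['score'],2),dep(c,*d['xy']).round(3).tolist()) for d in mark_of(n,l)])
E
```

```text
top [508.2, 0.0, 323.7] [[0.057, -0.998, 0.004], [-0.977, -0.056, -0.206], [0.206, 0.008, -0.979]] [-0.007  0.553  1.295]
scraper [([232.0, 227.0], 0.86, [0.457, 0.262, 0.053]), ([190.0, 217.0], 0.72, [0.485, 0.391, -0.001]), ([163.0, 258.0], 0.72, [0.366, 0.435, 0.051]), ([348.0, 180.0], 0.43, [0.603, -0.037, 0.046])]
clipping [([333.0, 182.0], 0.55, [0.594, 0.001, 0.051]), ([364.0, 183.0], 0.47, [0.597, -0.081, 0.054]), ([346.0, 180.0], 0.43, [0.604, -0.034, 0.043])]
bench_mount [([330.0, 191.0], 0.63, [0.57, 0.008, 0.045])]
bench_pin [([290.0, 197.0], 0.71, [0.539, 0.112, 0.095])]
plate_mid [([347.0, 190.0], 0.79, [0.575, -0.036, 0.045])]
pinnut_grip [([287.0, 194.0], 0.61, [0.546, 0.12, 0.1]), ([156.0, 200.0], 0.57, [0.527, 0.485, 0.011]), ([328.0, 196.0], 0.51, [0.558, 0.014, 0.038])]
tray_in [([394.0, 184.0], 0.73, [0.61, -0.168, 0.002])]
gold_ring [([285.0, 232.0], 0.52, [0.452, 0.122, 0.06])]
wrist [283.6, 0.0, 318.3] [[0.381, 0.925, -0.001], [0.898, -0.37, 0.237], [0.219, -0.091, -0.971]] [-0.624 -0.025  0.388]
scraper [([271.0, 294.0], 0.62, [0.209, 0.576, 0.318]), ([273.0, 358.0], 0.44, [0.214, 0.577, 0.334])]
clipping []
bench_mount []
bench_pin []
plate_mid []
pinnut_grip []
tray_in []
gold_ring []
scene [474.4, 0.0, 319.9] [[-0.705, 0.709, -0.013], [0.518, 0.502, -0.692], [-0.484, -0.495, -0.722]] [ 0.399 -0.217  1.799]
scraper [([472.0, 274.0], 0.74, [0.386, 0.447, 0.002]), ([439.0, 283.0], 0.62, [0.498, 0.405, 0.032]), ([410.0, 258.0], 0.56, [0.467, 0.284, 0.006])]
clipping []
bench_mount [([321.0, 227.0], 0.86, [0.587, 0.028, 0.042])]
bench_pin [([352.0, 232.0], 0.81, [0.557, 0.127, 0.076])]
plate_mid [([309.0, 214.0], 0.89, [0.575, -0.037, 0.045])]
pinnut_grip [([353.0, 225.0], 0.65, [0.55, 0.124, 0.097]), ([261.0, 244.0], 0.33, [0.746, -0.077, 0.009])]
tray_in [([272.0, 209.0], 0.93, [0.622, -0.167, 0.006])]
gold_ring []
```

View pics/scene0.png

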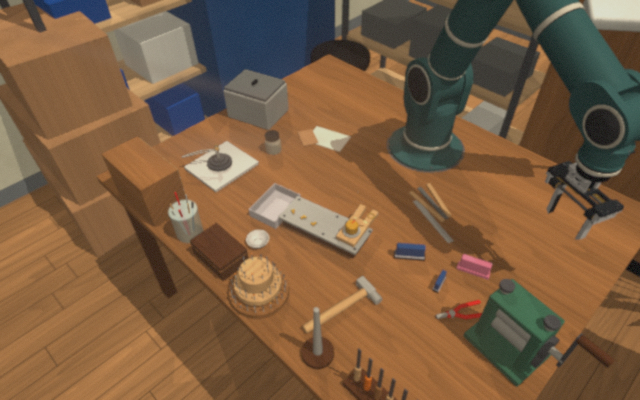

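View pics/top0.png

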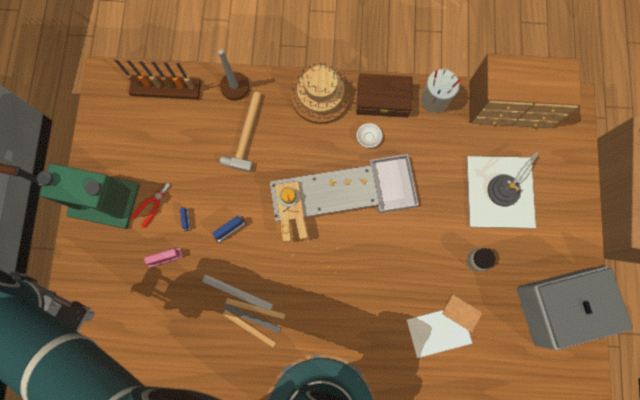

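View pics/wrist0.png

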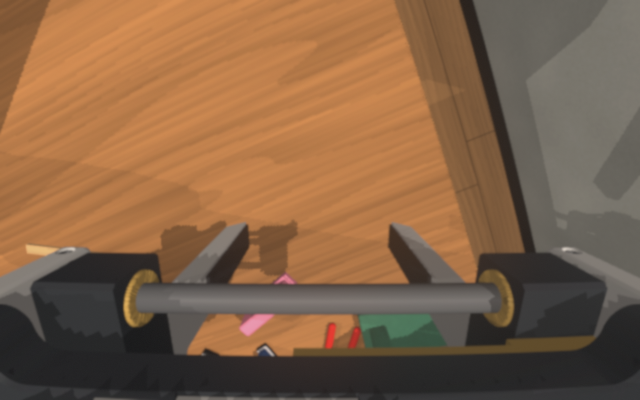

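Things that could be taken for the scraper in the top picture: the large blue block at (229,229), a small blue one at (185,218) and a pink one at (163,257). The description excludes pink and picks the larger of the rest, so I choose the large blue one at (229,229). I'll check it in a crop and measure the poses.

```bash
python3 - <<'E'
from h import *
c=pickle.load(open('top0.pkl','rb')); im=c['img']
cr=np.vstack([np.hstack([cv2.resize(im[200:260,140:260],(400,200),interpolation=3),cv2.resize(im[170:230,260:380],(400,200),interpolation=3)]),cv2.resize(im[145:245,255:425],(800,400)[:2],interpolation=3)[:400]])
cv2.imwrite('pics/crop0.png',cr)
# world points map
H,W=c['range_z'].shape
K=c['K'];uu,vv=np.meshgrid(np.arange(W),np.arange(H))
pts=np.stack([uu,vv],-1).reshape(-1,1,2).astype(np.float64)
n=cv2.undistortPoints(pts,K,np.array([c['k1'],0,0,0.])).reshape(-1,2)
n=np.c_[n,np.ones(len(n))]*c['range_z'].reshape(-1,1)
X=((n-c['t'])@c['R']).reshape(H,W,3); np.save('Xtop.npy',X)
hsv=cv2.cvtColor(im,cv2.COLOR_BGR2HSV)
for nm,m in [('blue',(hsv[...,0]>100)&(hsv[...,0]<130)&(hsv[...,1]>110)),('pink',(hsv[...,0]>150)&(hsv[...,0]<175)&(hsv[...,1]>90))]:
    m=m.copy(); m[:, :130]=0; m[:200]=0; m[280:]=0
    k,l,s,ce=cv2.connectedComponentsWithStats(m.astype(np.uint8))
    for i in range(1,k):
        if s[i,4]<40: continue
        P=X[l==i]; zt=np.percentile(P[:,2],90); T=P[P[:,2]>zt-.012]
        r=cv2.minAreaRect((T[:,:2]*1000).astype(np.float32))
        print(nm,s[i],ce[i].round(),'ztop',zt.round(4),r)
def frame(lo,hi,box,nm):
    x0,x1,y0,y1=box
    m=(X[...,2]>lo)&(X[...,2]<hi)&(X[...,0]>x0)&(X[...,0]<x1)&(X[...,1]>y0)&(X[...,1]<y1)
    P=X[m]; print(nm,len(P),cv2.minAreaRect((P[:,:2]*1000).astype(np.float32)),P.mean(0).round(4))
frame(.036,.052,(.48,.68,-.14,.2),'plate')
frame(.085,.12,(.48,.68,0.05,.2),'nut')
frame(.026,.0365,(.48,.72,-.28,-.1),'tray')
E
```

```text
blue [181 209   6  19  71] [183. 218.] ztop 0.0391 ((476.9919738769531, 397.9579162597656), (50.5154914855957, 9.840859413146973), 14.1356782913208)
blue [214 217  27  21 181] [226. 227.] ztop 0.0556 ((386.4151306152344, 145.40567016601562), (337.21844482421875, 73.54862213134766), 61.65746307373047)
pink [145 250  32  14 189] [160. 256.] ztop 0.0553 ((369.844970703125, 443.08074951171875), (18.49341583251953, 79.04845428466797), 20.20625114440918)
plate 3263 ((571.146240234375, 4.0552825927734375), (142.94610595703125, 325.1007385253906), 12.356353759765625) [0.5725 0.0022 0.0441]
nut 181 ((545.1542358398438, 118.5432357788086), (38.53899002075195, 36.794288635253906), 51.46178436279297) [0.5446 0.1184 0.0945]
tray 159 ((623.2427368164062, -164.75836181640625), (184.9319305419922, 122.79195404052734), 2.0640499591827393) [ 0.6105 -0.1682  0.0317]
```

View pics/crop0.png

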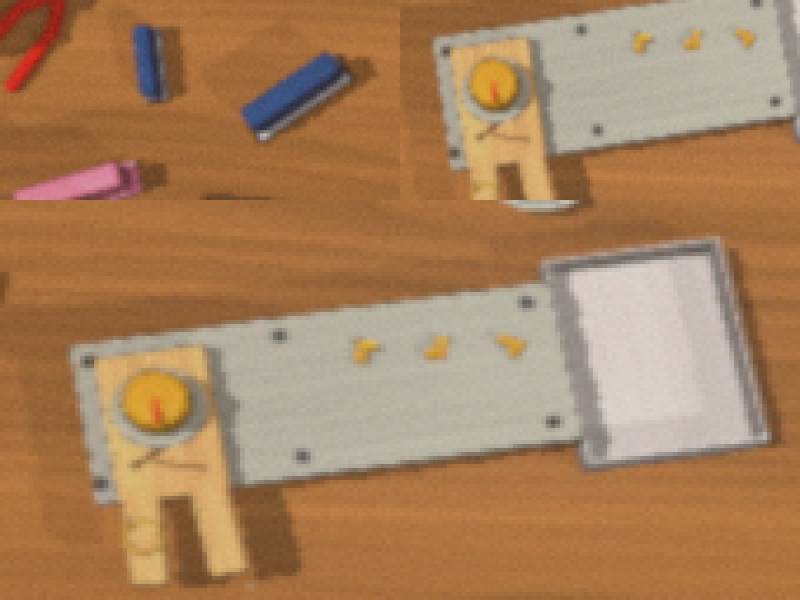

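```bash
python3 - <<'E'
from h import *
c=pickle.load(open('top0.pkl','rb')); im=c['img']; X=np.load('Xtop.npy')
hsv=cv2.cvtColor(im,cv2.COLOR_BGR2HSV)
m=(hsv[...,0]>100)&(hsv[...,0]<130)&(hsv[...,1]>110)
m[:,:205]=0;m[:,255:]=0;m[:205]=0;m[250:]=0
m=m&(X[...,2]>.035)
v,u=np.nonzero(m)
P=np.array([onz(c,a,b,.052) for a,b in zip(u,v)])
r=cv2.minAreaRect((P[:,:2]*1000).astype(np.float32)); print('scraper',len(P),r,P.mean(0), 'medianz',np.median(X[m][:,2]))
print(cv2.boxPoints(r))
mm=P[:,:2]-P[:,:2].mean(0);w,V=np.linalg.eigh(mm.T@mm);print('axis',np.degrees(np.arctan2(V[1,1],V[0,1])),np.sqrt(w*12/len(P)))
# plate: gray low saturation region
g=(hsv[...,1]<70)&(hsv[...,2]>110); g[:150]=0; g[225:]=0; g[:,:265]=0; g[:,372:]=0
g&=(X[...,2]>.03)&(X[...,2]<.056)
v,u=np.nonzero(g);P=np.array([onz(c,a,b,.044) for a,b in zip(u,v)])
r=cv2.minAreaRect((P[:,:2]*1000).astype(np.float32)); print('plate',len(P),r); print(cv2.boxPoints(r))
# clippings: yellow
y=(hsv[...,0]>12)&(hsv[...,0]<32)&(hsv[...,1]>110); y[:172]=0;y[192:]=0;y[:,:322]=0;y[:,372:]=0
k,l,s,ce=cv2.connectedComponentsWithStats(y.astype(np.uint8))
for i in range(1,k): print('clip',s[i],onz(c,*ce[i],.049).round(4))
# nut
o=(hsv[...,0]>10)&(hsv[...,0]<32)&(hsv[...,1]>150)&(X[...,2]>.085); o[:170]=0;o[215:]=0;o[:,:270]=0;o[:,305:]=0
v,u=np.nonzero(o);P=np.array([onz(c,a,b,.096) for a,b in zip(u,v)]);print('nut',P.mean(0),cv2.minEnclosingCircle((P[:,:2]*1000).astype(np.float32)))
E
```

```text
scraper 181 ((457.1644287109375, 276.1366271972656), (17.238500595092773, 77.64060974121094), 40.1197509765625) [0.45642391 0.27672422 0.052     ] medianz 0.051793548848808164
[[425.55798 300.26834]
 [475.58862 240.89662]
 [488.77087 252.00491]
 [438.74023 311.37665]]
axis 129.38159634183415 [0.01639037 0.07739392]
plate 3027 ((572.8239135742188, 25.798912048339844), (124.34529113769531, 282.5827941894531), 12.894205093383789)
[[ 480.6896    149.65355 ]
 [ 543.7485   -125.80357 ]
 [ 664.95825   -98.055725]
 [ 601.89935   177.4014  ]]
clip [322 172   1   1   1] [0.6217 0.0334 0.049 ]
clip [345 179   5   6  19] [ 0.5982 -0.037   0.049 ]
clip [361 179   5   5  17] [ 0.6037 -0.0788  0.049 ]
clip [330 180   5   6  20] [0.595 0.005 0.049]
nut [0.54392798 0.11800287 0.096     ] ((565.1954345703125, 129.0692138671875), 44.32723617553711)
```

```bash
cat >> h.py <<'E'
def tgt(x,y,z,yaw):
    s=readout.get_state(); R0=Rn.from_rotvec(s['eef_rot']); 
    a=np.radians(yaw); Rt=Rn.from_matrix(np.array([[np.cos(a),np.sin(a),0],[np.sin(a),-np.cos(a),0],[0,0,-1.]]))
    d=R0.inv().apply(np.array([x,y,z])-s['ee_pos'])*1000; w=(R0.inv()*Rt).as_rotvec()
    xa=R0.apply([1,0,0]); print('t',round(s['time_s'],2),'pos',s['ee_pos'].round(4),'yaw',np.degrees(np.arctan2(xa[1],xa[0])).round(2),'z',R0.apply([0,0,1]).round(4))
    print('shift',d.round(1),'turn',w.round(4),'F',s['ft_force'].round(2),'T',s['torque'].round(3),'w',round(s['grip_width'],3),'j',s['joints'].round(2))
E
python3 -c "
from h import *
tgt(.457,.2765,.16,40)
s=readout.get_state();print(-0)
c=pickle.load(open('wrist0.pkl','rb'));R0=Rn.from_rotvec(s['eef_rot'])
print(R0.inv().apply(-c['R'].T@c['t']-s['ee_pos']),R0.inv().apply(c['R'][2]))"
```

```text
t 1.55 pos [0.2381 0.5779 0.2054] yaw 67.61 z [-0.e+00 -1.e-04 -1.e+00]
shift [-195.2  317.2   45.4] turn [0.000e+00 1.000e-04 4.818e-01] F [ 0.1  -0.01 -0.41] T [-0.033 -0.007 -0.009] w 0.998 j [-1.22  0.42 -0.01  1.61  0.    1.11 -0.05]
0
[-0.0005046  -0.06766733 -0.17751834] [-4.77125099e-04  2.37174924e-01  9.71466843e-01]
```

step_arm(
  motion=[
    [-195,317,0,0,0,0.48,1],
    [-195,317,0,0,0,0.48,1],
    [-195,317,0,0,0,0.48,1],
    [-195,317,0,0,0,0.48,1],
    [-195,317,0,0,0,0.48,1],
  ],
)

```text
time_s: 2.05
ee_pos: [0.3859, 0.374, 0.2057]
eef_rot: [-2.952, -1.075, -0.001]
ft_force: [1.5, -0.4, 0.1]
grip_width: 1.002
```

```bash
python3 -c "
from h import *
tgt(.457,.2765,.16,40)"
```

```text
t 2.05 pos [0.3859 0.374  0.2057] yaw 40.03 z [ 3.e-04  3.e-04 -1.e+00]
shift [ -8.3 120.4  45.7] turn [-0.0001 -0.0004  0.0006] F [ 1.48 -0.35  0.12] T [-0.028 -0.05   0.009] w 1.002 j [-0.98  0.26  0.18  1.84 -0.05  1.05 -0.08]
```

step_arm(
  motion=[
    [-8,120,0,0,0,0,1],
    [-8,120,20,0,0,0,1],
    [-8,120,45,0,0,0,1],
    [-8,120,45,0,0,0,1],
  ],
)

```text
time_s: 2.45
ee_pos: [0.4567, 0.2747, 0.1577]
eef_rot: [2.952, 1.069, -0.006]
ft_force: [-0.7, -0.4, 0.2]
grip_width: 1.003
```

```bash
python3 - <<'E'
from h import *
tgt(.457,.2765,.16,40)
c=capture('wrist');pickle.dump(c,open('w1.pkl','wb'));cv2.imwrite('pics/w1.png',c['img'])
print(mark_of('wrist','scraper'))
E
```

```text
t 2.45 pos [0.4567 0.2747 0.1577] yaw 39.83 z [-0.0027 -0.0034 -1.    ]
shift [ 1.4 -1.2 -2.3] turn [ 0.0009  0.0043 -0.003 ] F [-0.68 -0.39  0.19] T [-0.005  0.082 -0.021] w 1.003 j [-0.8   0.31  0.24  1.89 -0.09  0.95  0.18]
[{'xy': [356.9, 20.1], 'score': 0.86}, {'xy': [403.6, 119.5], 'score': 0.62}, {'xy': [319.1, 188.0], 'score': 0.56}]
```

View pics/w1.png

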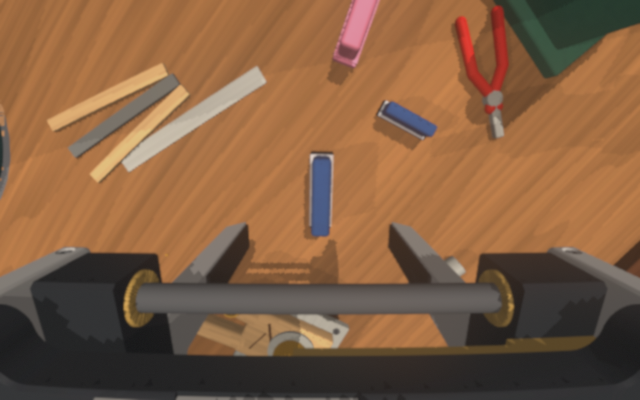

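The picture shows the large blue scraper centred at about (321,195). The small blue one is at (407,118) and the pink one at (355,35).

```bash
python3 - <<'E'
from h import *
c=pickle.load(open('w1.pkl','rb'));im=c['img'];hsv=cv2.cvtColor(im,cv2.COLOR_BGR2HSV)
m=(hsv[...,0]>100)&(hsv[...,0]<130)&(hsv[...,1]>120); m[:140]=0;m[245:]=0;m[:,:290]=0;m[:,355:]=0
v,u=np.nonzero(m);P=np.array([onz(c,a,b,.052) for a,b in zip(u,v)])
r=cv2.minAreaRect((P[:,:2]*1000).astype(np.float32)); print(len(P),r,cv2.boxPoints(r).tolist())
Z=np.array([dep(c,a,b) for a,b in zip(u,v)]);T=Z[Z[:,2]>.047];print(np.median(Z[:,2]),cv2.minAreaRect((T[:,:2]*1000).astype(np.float32)))
E
```

```text
Traceback (most recent call last):
IndexError: too many indices for array: array is 1-dimensional, but 2 were indexed
```

```bash
python3 - <<'E'
from h import *
c=pickle.load(open('w1.pkl','rb'));im=c['img'];hsv=cv2.cvtColor(im,cv2.COLOR_BGR2HSV)
print(im[195,321],hsv[195,321],im.shape)
m=(im[...,0].astype(int)-im[...,2]>40); m[:140]=0;m[245:]=0;m[:,:290]=0;m[:,355:]=0
v,u=np.nonzero(m);P=np.array([onz(c,a,b,.052) for a,b in zip(u,v)])
r=cv2.minAreaRect((P[:,:2]*1000).astype(np.float32)); print(len(P),r,cv2.boxPoints(r).tolist(),P.mean(0))
Z=np.array([dep(c,a,b) for a,b in zip(u,v)]);T=Z[Z[:,2]>.047];print(np.median(Z[:,2]),cv2.minAreaRect((T[:,:2]*1000).astype(np.float32)))
E
```

```text
[136  93  75] [111 114 136] (400, 640, 3)
1168 ((457.8132629394531, 275.98223876953125), (16.056278228759766, 79.27037048339844), 38.58102798461914) [[426.82012939453125, 301.9596252441406], [476.2547607421875, 239.99183654785156], [488.806396484375, 250.00485229492188], [439.37176513671875, 311.97265625]] [0.45720093 0.27682556 0.052     ]
0.050175565546949054 ((449.4414978027344, 286.52886962890625), (16.256322860717773, 107.73014068603516), 38.536651611328125)
```

```bash
python3 -c "
from h import *
tgt(.4575,.2763,.02,38.6)"
```

```text
t 2.55 pos [0.456  0.2788 0.1604] yaw 40.08 z [-8.e-04 -5.e-04 -1.e+00]
shift [ -0.3   2.9 140.4] turn [-0.0002  0.0009  0.0258] F [0.32 0.87 0.12] T [0.017 0.046 0.012] w 1.001 j [-0.8   0.31  0.24  1.89 -0.09  0.95  0.17]
```

step_arm(
  motion=[
    [0,3,45,0,0,0.026,1],
    [0,3,90,0,0,0.026,1],
    [0,3,125,0,0,0.026,1],
    [0,3,140,0,0,0.026,1],
    [0,3,140,0,0,0.026,1],
  ],
)

```text
time_s: 3.05
ee_pos: [0.4573, 0.2771, 0.0199]
eef_rot: [2.964, 1.041, -0.003]
ft_force: [-1.0, -0.1, 1.6]
grip_width: 0.997
```

```bash
python3 -c "
from h import *
tgt(.4575,.2763,.02,38.6)
c=capture('wrist');cv2.imwrite('pics/w2.png',c['img'])
tgt(.4575,.2763,.02,38.6)"
```

```text
t 3.05 pos [0.4573 0.2771 0.0199] yaw 38.7 z [-1.6e-03 -9.0e-04 -1.0e+00]
shift [-0.4  0.8 -0.1] turn [-0.0003  0.0018  0.0018] F [-0.96 -0.13  1.6 ] T [ 0.003 -0.002 -0.008] w 0.997 j [-0.76  0.52  0.2   1.97 -0.16  0.66  0.21]
t 3.1 pos [0.4582 0.2774 0.0213] yaw 38.68 z [ 1.e-04  3.e-04 -1.e+00]
shift [-1.3  0.4  1.3] turn [-0.0002 -0.0002  0.0014] F [-0.43 -0.61  0.19] T [-0.02   0.036 -0.001] w 1.001 j [-0.76  0.52  0.2   1.97 -0.16  0.66  0.21]
```

View pics/w2.png

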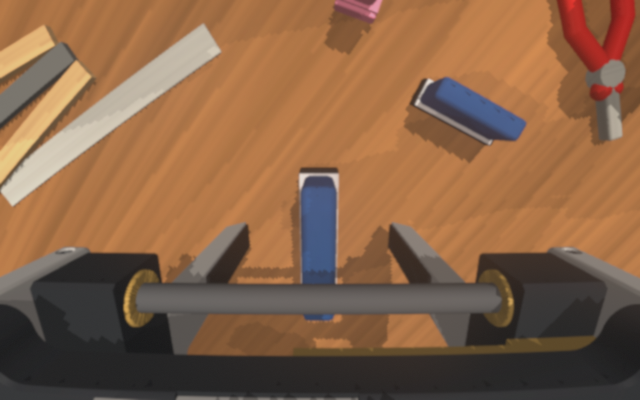

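The scraper (320,240) is centred and square between the fingers, so I'm closing the gripper.

step_arm(
  motion=[
    [0,0,0,0,0,0,-1],
    [0,0,0,0,0,0,-1],
    [0,0,0,0,0,0,-1],
    [0,0,0,0,0,0,-1],
    [0,0,0,0,0,0,-1],
  ],
)

```text
time_s: 3.6
ee_pos: [0.4583, 0.2765, 0.0208]
eef_rot: [-2.965, -1.039, -0.001]
ft_force: [0.4, -0.7, 0.2]
grip_width: 0.607
```

step_arm(
  motion=[
    [0,0,0,0,0,0,-1],
    [0,0,0,0,0,0,-1],
    [0,0,-20,0,0,0,-1],
    [0,0,-60,0,0,0,-1],
    [0,0,-100,0,0,0,-1],
  ],
)

```text
time_s: 4.1
ee_pos: [0.4577, 0.276, 0.1213]
eef_rot: [2.964, 1.038, -0.002]
ft_force: [-0.3, 0.1, 0.3]
grip_width: 0.186
```

```bash
python3 -c "
from h import *
tgt(.56,.05,.16,102)
c=capture('top');cv2.imwrite('pics/t3.png',c['img'][140:280,160:440].repeat(2,0).repeat(2,1))
c=capture('wrist');cv2.imwrite('pics/w3.png',c['img'])
"
```

```text
t 4.1 pos [0.4577 0.276  0.1213] yaw 38.61 z [-0.0012 -0.0012 -1.    ]
shift [-61.1 240.4 -38.6] turn [-8.0000e-04  1.6000e-03 -1.1064e+00] F [-0.25  0.12  0.3 ] T [-0.023 -0.025  0.021] w 0.186 j [-0.8   0.36  0.24  1.92 -0.11  0.87  0.17]
```

View pics/w3.png

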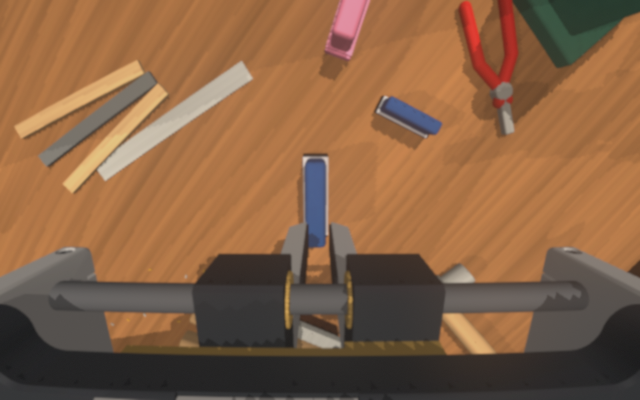

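The fingers close more slowly than I allowed, so the block stayed on the bench at (315,200), apparently undisturbed. I'll reopen, re-measure and go down again.

step_arm(
  motion=[
    [0,0,-30,0,0,0,1],
    [0,0,-30,0,0,0,1],
    [0,0,-30,0,0,0,1],
    [0,0,-30,0,0,0,1],
    [0,0,-30,0,0,0,1],
  ],
)

```text
time_s: 4.7
ee_pos: [0.4578, 0.2762, 0.1496]
eef_rot: [2.964, 1.039, -0.002]
ft_force: [0.6, -0.1, -0.4]
grip_width: 0.492
```

```bash
cat >> h.py <<'E'
def scr(c):
    im=c['img'];m=(im[...,0].astype(int)-im[...,2]>40); m[:140]=0;m[245:]=0;m[:,:290]=0;m[:,355:]=0
    v,u=np.nonzero(m);P=np.array([onz(c,a,b,.052) for a,b in zip(u,v)])
    print('scr',cv2.minAreaRect((P[:,:2]*1000).astype(np.float32)))
E
python3 -c "
from h import *
c=capture('wrist');scr(c);cv2.imwrite('pics/w4.png',c['img'])
tgt(.4575,.2763,.021,38.6)
"
```

```text
scr ((458.1261901855469, 276.07855224609375), (15.636935234069824, 78.24723815917969), 38.28361892700195)
t 4.75 pos [0.4578 0.2762 0.1497] yaw 38.62 z [-0.001 -0.001 -1.   ]
shift [ -0.   -0.3 128.7] turn [0.0001 0.0014 0.0003] F [-0.76  0.24 -0.14] T [0.011 0.015 0.023] w 0.532 j [-0.8   0.33  0.25  1.9  -0.1   0.93  0.16]
```

View pics/w4.png

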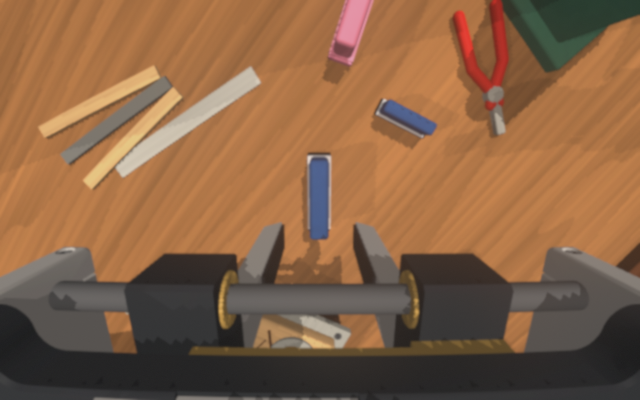

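Block still in place at (319,197). I'm going down with the gripper half open, then closing it fully.

step_arm(
  motion=[
    [0,0,40,0,0,0,0.4],
    [0,0,80,0,0,0,0.4],
    [0,0,115,0,0,0,0.4],
    [0,0,129,0,0,0,-1],
    [0,0,129,0,0,0,-1],
  ],
)

```text
time_s: 5.25
ee_pos: [0.4573, 0.2757, 0.02]
eef_rot: [2.964, 1.038, -0.005]
ft_force: [-0.8, -0.4, 0.6]
grip_width: 0.565
```

step_arm(
  motion=[
    [0,0,0,0,0,0,-1],
    [0,0,0,0,0,0,-1],
    [0,0,0,0,0,0,-1],
    [0,0,0,0,0,0,-1],
    [0,0,0,0,0,0,-1],
  ],
)

```text
time_s: 5.75
ee_pos: [0.4585, 0.2767, 0.0222]
eef_rot: [-2.964, -1.039, -0.002]
ft_force: [-1.3, -0.7, 9.3]
grip_width: 0.21
```

step_arm(
  motion=[
    [0,0,0,0,0,0,-1],
    [0,0,0,0,0,0,-1],
    [0,0,0,0,0,0,-1],
    [0,0,0,0,0,0,-1],
  ],
)

```text
time_s: 6.15
ee_pos: [0.4585, 0.2767, 0.0222]
eef_rot: [-2.964, -1.039, -0.001]
ft_force: [-1.6, -1.2, 10.6]
grip_width: 0.211
```

step_arm(
  motion=[
    [0,0,-30,0,0,0,-1],
    [0,0,-75,0,0,0,-1],
    [0,0,-120,0,0,0,-1],
    [0,0,-160,0,0,-0.1,-1],
    [0,0,-180,0,0,-0.2,-1],
  ],
)

```text
time_s: 6.65
ee_pos: [0.4589, 0.2769, 0.2052]
eef_rot: [-2.843, -1.335, -0.006]
ft_force: [0.6, 0.4, -1.8]
grip_width: 0.213
```

```bash
python3 -c "
from h import *
tgt(.50,.01,.22,102)
"
```

```text
t 6.65 pos [0.4589 0.2769 0.2052] yaw 50.3 z [ 0.0033  0.0023 -1.    ]
shift [-179.   202.1  -15.3] turn [ 0.0027 -0.0032 -0.9024] F [ 0.55  0.37 -1.77] T [-0.028  0.031 -0.005] w 0.213 j [-0.79  0.26  0.22  1.85 -0.07  1.04  0.34]
```

step_arm(
  motion=[
    [-179,202,-15,0,0,-0.9,-1],
    [-179,202,-15,0,0,-0.9,-1],
    [-179,202,-15,0,0,-0.9,-1],
    [-179,202,-15,0,0,-0.9,-1],
    [-179,202,-15,0,0,-0.9,-1],
  ],
)

```text
time_s: 7.15
ee_pos: [0.4909, 0.0609, 0.2139]
eef_rot: [2.268, 2.173, 0.001]
ft_force: [1.0, 0.8, -2.4]
grip_width: 0.206
```

```bash
python3 -c "
from h import *
tgt(.50,.01,.22,102)
"
```

```text
t 7.15 pos [0.4909 0.0609 0.2139] yaw 87.56 z [ 4.e-04  1.e-04 -1.e+00]
shift [-50.5  11.3  -6.1] turn [ 4.000e-04 -1.000e-04 -2.521e-01] F [ 1.    0.82 -2.44] T [ 0.093 -0.033 -0.001] w 0.206 j [-0.44  0.18  0.28  1.93 -0.06  1.04  1.4 ]
```

step_arm(
  motion=[
    [-50,11,-6,0,0,-0.25,-1],
    [-50,11,-6,0,0,-0.25,-1],
    [-50,11,-6,0,0,-0.25,-1],
    [-50,11,-6,0,0,-0.25,-1],
  ],
)

```text
time_s: 7.55
ee_pos: [0.4994, 0.0128, 0.2195]
eef_rot: [-1.99, -2.431, -0.0]
ft_force: [-0.3, -0.3, -2.2]
grip_width: 0.214
```

```bash
python3 -c "
from h import *
c=capture('wrist');pickle.dump(c,open('w5.pkl','wb'));cv2.imwrite('pics/w5.png',c['img'])
for l in ['clipping','bench_mount','plate_mid','pinnut_grip','tray_in','gold_ring']:
    print(l,[(np.round(d['xy']).tolist(),round(d['score'],2),dep(c,*d['xy']).round(3).tolist()) for d in mark_of('wrist',l)])
tgt(.50,.01,.22,102)
"
```

```text
clipping [([238.0, 248.0], 0.44, [0.605, -0.078, 0.042]), ([269.0, 250.0], 0.43, [0.596, -0.036, 0.048])]
bench_mount [([308.0, 225.0], 0.81, [0.484, 0.003, 0.248]), ([267.0, 251.0], 0.44, [0.598, -0.037, 0.048])]
plate_mid [([272.0, 235.0], 0.63, [0.578, -0.035, 0.043]), ([189.0, 231.0], 0.28, [0.612, -0.162, 0.002])]
pinnut_grip [([393.0, 244.0], 0.87, [0.54, 0.107, 0.094])]
tray_in [([189.0, 229.0], 0.73, [0.609, -0.162, 0.003])]
gold_ring [([409.0, 172.0], 0.54, [0.458, 0.114, 0.062])]
t 7.9 pos [0.4996 0.0127 0.2194] yaw 101.59 z [-1.e-04 -1.e-04 -1.e+00]
shift [-2.8 -0.1 -0.6] turn [-0.0001  0.0001 -0.0071] F [-0.31  0.27 -2.18] T [0.032 0.009 0.011] w 0.211 j [-0.35  0.18  0.29  1.91 -0.06  1.06  1.74]
```

View pics/w5.png

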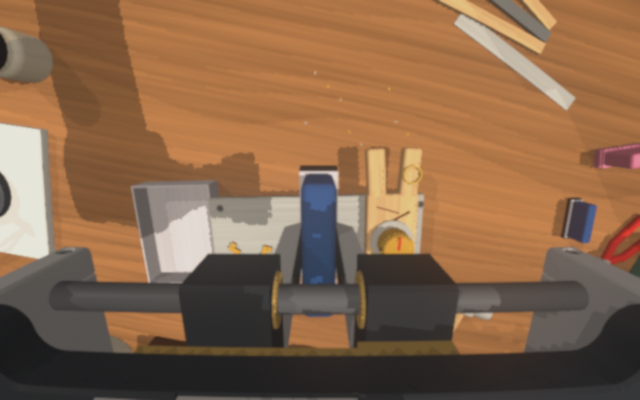

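The wrist picture shows the plate's near edge from (212,198) to (423,194), the nut at (397,240), the tray at (180,230), the ring at (411,173) and two clippings at (235,248) and (266,250). I'll fit the mount's pose from these.

```bash
python3 - <<'E'
from h import *
c=pickle.load(open('w5.pkl','rb'));im=c['img']
cv2.imwrite('pics/w5c.png',cv2.resize(im[160:280,120:440],(800,300),interpolation=3))
hsv=cv2.cvtColor(im,cv2.COLOR_BGR2HSV)
# near edge of plate: per column find first row where sat drops
E=[]
for u in list(range(225,255))+list(range(343,360)):
    col=hsv[180:225,u,1].astype(int); 
    k=np.argmax(col<90); 
    if col[k]<90: E.append((u,180+k-0.5))
E=np.array(E); print(E[::6].tolist())
P=np.array([onz(c,u,v,.044)[:2] for u,v in E])
def fit(P):
    m=np.ones(len(P),bool)
    for _ in range(5):
        q=P[m].mean(0); _,_,V=np.linalg.svd(P[m]-q); d=V[0]; n=np.array([-d[1],d[0]]); r=(P-q)@n; m=np.abs(r)<.002
    return q,d,m.sum()
q,d,k=fit(P); d=d*np.sign(d[1]); yaw=np.degrees(np.arctan2(-d[0],d[1])); print('edge',q,yaw,k)
X=np.array([d[1],-d[0]]);print('centre line pt',q+.055*X)
# nut from top: lateral offset
for nm,p in [('nut top img',(.5445,.1185)),('plate_mid',(.5775,-.035)),('tray',(.609,-.162)),('tray top',(.610,-.168))]:
    p=np.array(p); print(nm,'xoff from edge',(p-q)@X,'along',(p-q)@d)
E
```

```text
[[225.0, 196.5], [231.0, 196.5], [237.0, 196.5], [243.0, 196.5], [249.0, 195.5], [343.0, 193.5], [349.0, 193.5], [355.0, 193.5]]
edge [ 0.52105823 -0.03412843] 12.77660656124957 47
centre line pt [ 0.57469641 -0.02196516]
nut top img xoff from edge 0.0566151767936899 along 0.14366515505011127
plate_mid xoff from edge 0.05485151176060909 along -0.013332104434413145
tray xoff from edge 0.05748547095674001 along -0.1441537855845693
tray top xoff from edge 0.05713380868855398 along -0.1502263742952539
```

View pics/w5c.png

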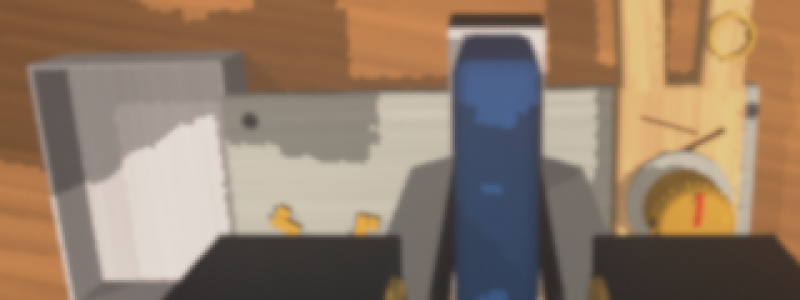

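```bash
cat >> h.py <<'E'
YAW=12.8; _a=np.radians(YAW); MX=np.array([np.cos(_a),np.sin(_a)]); MY=np.array([-MX[1],MX[0]]); O=np.array([.5672,.0158])
def mw(x,y): return O+MX*x/1000+MY*y/1000
def wm(p): p=np.asarray(p)[:2]-O; return np.array([p@MX,p@MY])*1000
def mt(x,y,z,yaw=90):
    p=mw(x,y); tgt(p[0],p[1],z,YAW+yaw); print('mount',wm(readout.get_state()['ee_pos']).round(1))
E
python3 -c "
from h import *
mt(7,22,.075)"
```

```text
t 7.9 pos [0.4996 0.0127 0.2194] yaw 101.59 z [-1.e-04 -1.e-04 -1.e+00]
shift [ 11.6  73.4 144.4] turn [-0.0001  0.0001 -0.0211] F [-0.31  0.27 -2.18] T [0.032 0.009 0.011] w 0.211 j [-0.35  0.18  0.29  1.91 -0.06  1.06  1.74]
mount [-66.6  12. ]
```

step_arm(
  motion=[
    [12,50,0,0,0,-0.021,-1],
    [12,73,20,0,0,-0.021,-1],
    [12,73,65,0,0,-0.021,-1],
    [12,73,110,0,0,-0.021,-1],
    [12,73,130,0,0,-0.021,-1],
  ],
)

```text
time_s: 8.4
ee_pos: [0.5668, 0.0388, 0.0857]
eef_rot: [-1.958, -2.453, 0.005]
ft_force: [1.3, 0.2, -1.9]
grip_width: 0.214
```

```bash
python3 -c "
from h import *
c=capture('wrist');cv2.imwrite('pics/w6.png',c['img'])
c=capture('top');cv2.imwrite('pics/t6.png',cv2.resize(c['img'][140:250,250:430],(800,489),interpolation=3))
c=capture('scene');cv2.imwrite('pics/s6.png',cv2.resize(c['img'][160:270,240:400],(800,550),interpolation=3))
mt(7,22,.067)"
```

```text
t 8.55 pos [0.5682 0.0387 0.0889] yaw 102.78 z [-1.9e-03 -6.0e-04 -1.0e+00]
shift [-0.1  1.  21.9] turn [-0.002   0.0002 -0.0004] F [0.45 0.08 0.01] T [0.05  0.017 0.016] w 0.211 j [-0.32  0.47  0.25  1.86 -0.15  0.83  1.8 ]
mount [ 6.1 22.1]
```

View pics/w6.png

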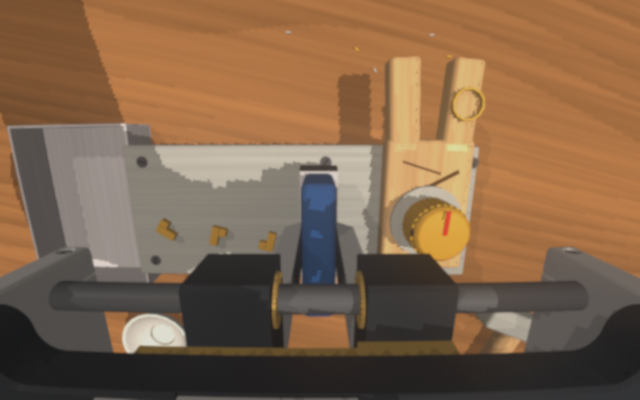

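View pics/s6.png

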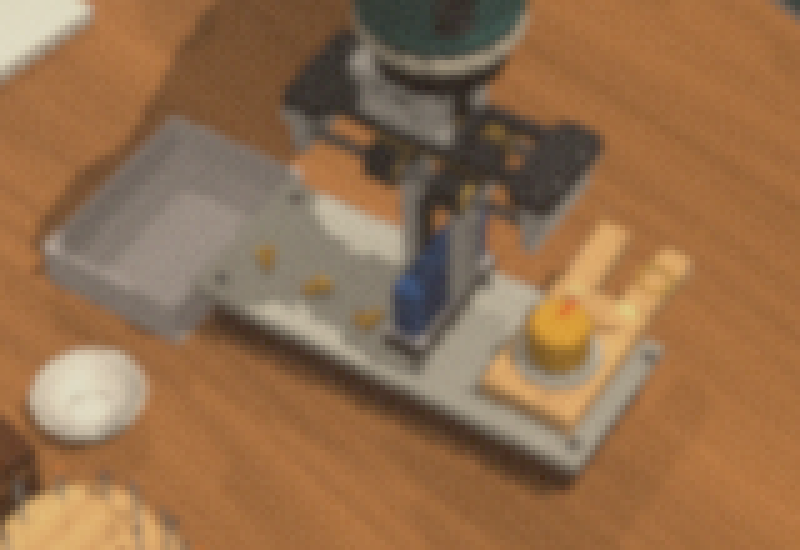

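View pics/t6.png

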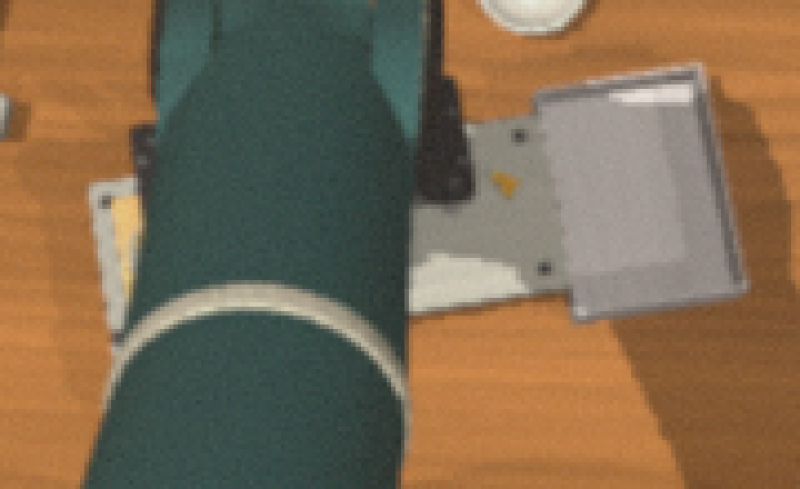

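step_arm(
  motion=[
    [0,1,10,0,0,0,-1],
    [0,1,18,0,0,0,-1],
    [0,1,21,0,0,0,-1],
    [0,1,22.5,0,0,0,-1],
    [0,1,22.5,0,0,0,-1],
  ],
)

```text
time_s: 9.05
ee_pos: [0.5698, 0.0388, 0.0671]
eef_rot: [1.96, 2.455, 0.0]
ft_force: [0.2, 0.2, -1.5]
grip_width: 0.209
```

```bash
python3 -c "
from h import *
mt(7,22,.066)"
```

```text
t 9.05 pos [0.5698 0.0388 0.0671] yaw 102.79 z [ 2.e-04 -1.e-04 -1.e+00]
shift [ 0.1 -0.6  1.1] turn [ 0.0001  0.0001 -0.0002] F [ 0.23  0.2  -1.49] T [ 0.01   0.04  -0.029] w 0.209 j [-0.31  0.5   0.24  1.87 -0.16  0.79  1.81]
mount [ 7.6 21.9]
```

step_arm(
  motion=[
    [0,0,1,0,0,0,-1],
    [0,0,1,0,0,0,-1],
    [0,0,1.5,0,0,0,-1],
    [0,0,1.5,0,0,0,-1],
  ],
)

```text
time_s: 9.45
ee_pos: [0.57, 0.0388, 0.0663]
eef_rot: [1.96, 2.455, 0.001]
ft_force: [-4.3, -0.2, 11.0]
grip_width: 0.206
```

step_arm(
  motion=[
    [-8,0,-0.7,0,0,0,-1],
    [-20,0,-0.7,0,0,0,-1],
    [-34,0,-0.7,0,0,0,-1],
    [-48,0,-0.7,0,0,0,-1],
    [-60,0,-0.7,0,0,0,-1],
  ],
)

```text
time_s: 9.95
ee_pos: [0.5833, -0.0214, 0.0663]
eef_rot: [1.961, 2.454, -0.0]
ft_force: [-0.5, 1.7, 1.4]
grip_width: 0.211
```

```bash
python3 -c "
from h import *
c=capture('wrist');cv2.imwrite('pics/w7.png',c['img'])
mt(7,-126,.0665)"
```

```text
t 10.0 pos [ 0.5835 -0.0235  0.0663] yaw 102.63 z [ 4.0e-04 -1.3e-03 -1.0e+00]
shift [-84.   0.  -0.] turn [ 0.0001  0.0014 -0.0029] F [-0.1  -1.86 -1.9 ] T [-0.202  0.045 -0.043] w 0.211 j [-0.21  0.52  0.25  1.84 -0.17  0.8   1.92]
mount [  7.2 -42. ]
```

View pics/w7.png

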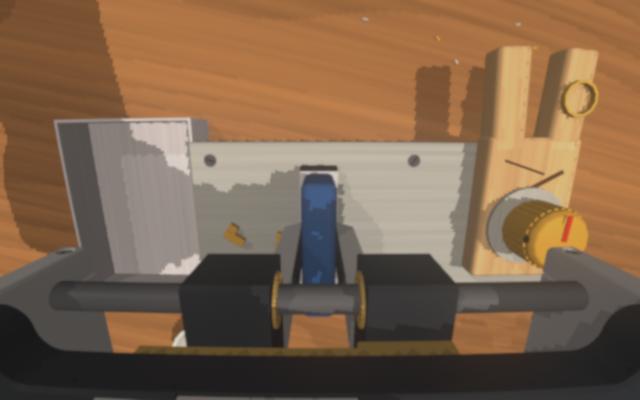

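Sweeping works. One clipping shows ahead at (236,236), with others against the block near (280,238).

step_arm(
  motion=[
    [-14,0,0.3,0,0,0,-1],
    [-28,0,0.3,0,0,0,-1],
    [-42,0,0.3,0,0,0,-1],
    [-54,0,0.3,0,0,0,-1],
    [-64,0,0.3,0,0,0,-1],
  ],
)

```text
time_s: 10.5
ee_pos: [0.5976, -0.0822, 0.0663]
eef_rot: [-1.96, -2.455, -0.001]
ft_force: [-1.1, 5.9, 7.6]
grip_width: 0.212
```

```bash
python3 -c "
from h import *
c=capture('wrist');cv2.imwrite('pics/w8.png',c['img'])
mt(7,-132,.0665)"
```

```text
t 10.55 pos [ 0.5978 -0.0841  0.0663] yaw 102.72 z [ 9.e-04 -4.e-04 -1.e+00]
shift [-27.8  -0.7  -0.2] turn [ 0.0008  0.0006 -0.0014] F [1.93 0.28 5.2 ] T [ 0.706 -0.451 -0.019] w 0.209 j [-0.1   0.55  0.25  1.79 -0.18  0.83  2.03]
mount [   7.7 -104.2]
```

View pics/w8.png

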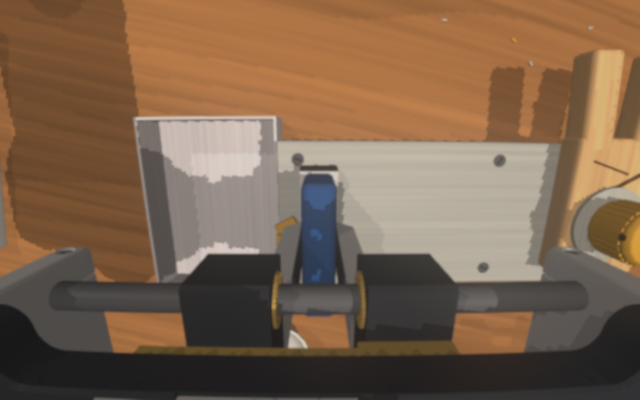

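step_arm(
  motion=[
    [-10,0,-0.2,0,0,0,-1],
    [-18,0,-0.2,0,0,0,-1],
    [-24,0,-0.2,0,0,0,-1],
    [-30,0,-0.2,0,0,0,-1],
    [-30,0,-0.2,0,0,0,-1],
  ],
)

```text
time_s: 11.05
ee_pos: [0.6041, -0.1124, 0.0663]
eef_rot: [1.961, 2.453, -0.0]
ft_force: [1.4, -3.2, 4.2]
grip_width: 0.208
```

```bash
python3 -c "
from h import *
c=capture('wrist');cv2.imwrite('pics/w9.png',c['img'])
c=capture('scene');cv2.imwrite('pics/s9.png',cv2.resize(c['img'][160:270,240:400],(800,550),interpolation=3))
mt(7,-132,.0665)"
```

```text
t 11.15 pos [ 0.6041 -0.1123  0.0663] yaw 102.75 z [ 8.0e-04 -1.3e-03 -1.0e+00]
shift [ 1.1 -0.6 -0.2] turn [ 0.0005  0.0014 -0.0008] F [ 1.32 -2.62  3.29] T [-0.748 -0.27   0.037] w 0.214 j [-0.06  0.57  0.26  1.76 -0.18  0.84  2.07]
mount [   7.6 -133.1]
```

View pics/w9.png

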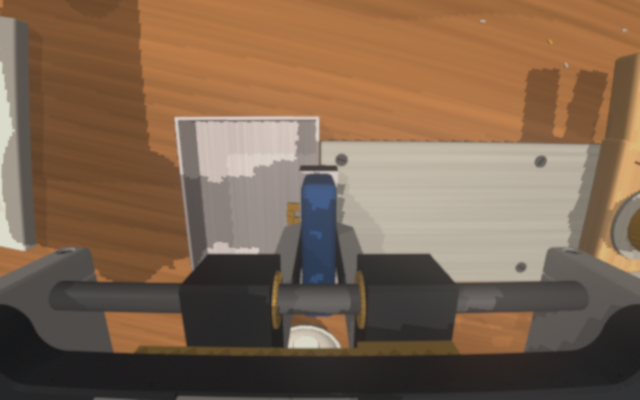

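View pics/s9.png

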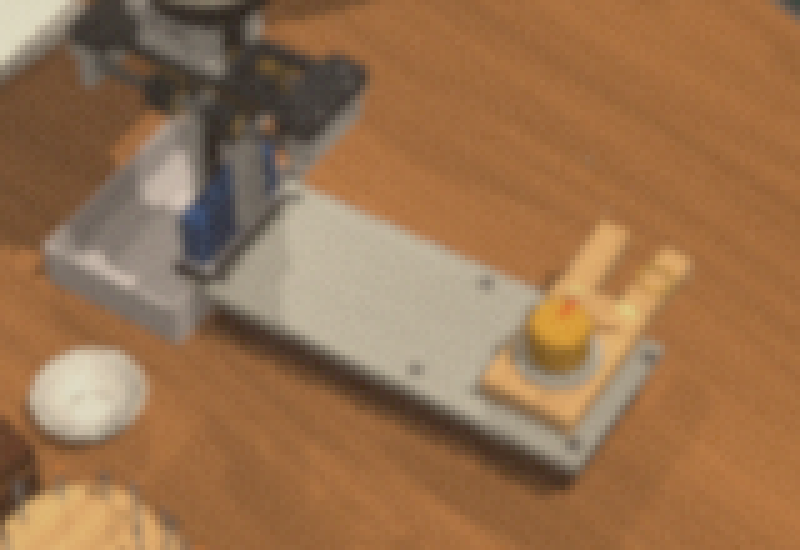

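The plate looks clear. One clipping is still close to the block's face at (293,213). I'll push a bit further, then lift straight up and look.

step_arm(
  motion=[
    [-6,0,-0.5,0,0,0,-1],
    [-10,0,-0.5,0,0,0,-1],
    [-10,0,-15,0,0,0,-1],
    [-10,0,-55,0,0,0,-1],
    [-10,0,-95,0,0,0,-1],
  ],
)

```text
time_s: 11.65
ee_pos: [0.6054, -0.1211, 0.1626]
eef_rot: [-1.96, -2.454, 0.002]
ft_force: [0.4, -0.1, -1.7]
grip_width: 0.209
```

step_arm(
  motion=[
    [30,-40,-40,0,0,0,-1],
    [50,-60,-60,0,0,0,-1],
    [50,-60,-60,0,0,0,-1],
  ],
)

```text
time_s: 11.95
ee_pos: [0.5352, -0.0839, 0.2259]
eef_rot: [1.956, 2.454, 0.007]
ft_force: [2.2, -0.5, -0.0]
grip_width: 0.211
```

```bash
python3 -c "
from h import *
c=capture('wrist');cv2.imwrite('pics/w10.png',c['img'])
c=capture('top');cv2.imwrite('pics/t10.png',cv2.resize(c['img'][140:250,250:430],(800,489),interpolation=3))
c=capture('scene');cv2.imwrite('pics/s10.png',cv2.resize(c['img'][160:270,240:400],(800,550),interpolation=3))
print(mark_of('scene','clipping'),mark_of('wrist','clipping'))
tgt(.4578,.2765,.22,39)"
```

```text
[] [{'xy': [479.0, 338.9], 'score': 0.73}, {'xy': [315.7, 223.3], 'score': 0.57}, {'xy': [279.2, 228.0], 'score': 0.53}, {'xy': [272.6, 232.8], 'score': 0.52}, {'xy': [270.7, 222.0], 'score': 0.44}]
t 12.2 pos [ 0.5365 -0.086   0.2204] yaw 102.76 z [-1.3e-03 -4.0e-04 -1.0e+00]
shift [370.9   3.3   0.4] turn [-1.1000e-03  9.0000e-04  1.1129e+00] F [-0.03  0.79 -1.62] T [ 0.013 -0.009  0.001] w 0.209 j [-0.15  0.26  0.3   1.81 -0.09  1.08  1.97]
```

View pics/w10.png

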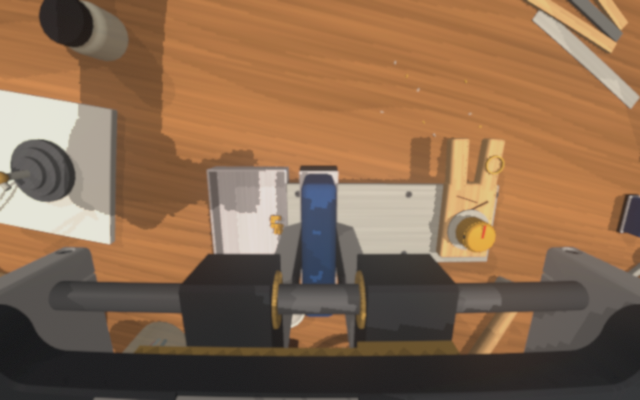

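View pics/s10.png

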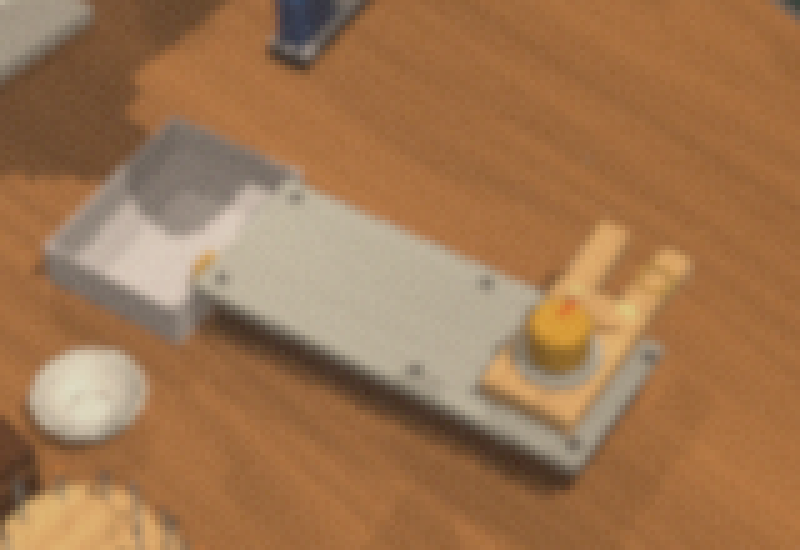

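View pics/t10.png

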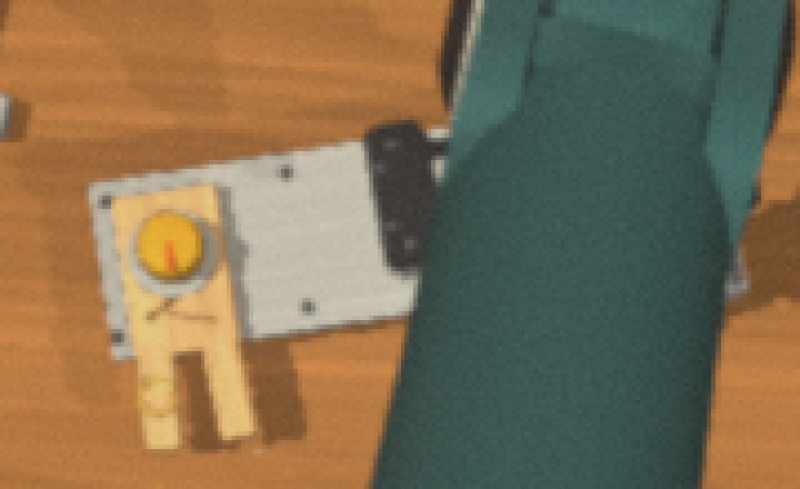

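```bash
python3 -c "
from h import *
i=cv2.imread('pics/w10.png');cv2.imwrite('pics/w10c.png',cv2.resize(i[160:260,200:320],(720,600),interpolation=3))
c=capture('wrist');hsv=cv2.cvtColor(c['img'],cv2.COLOR_BGR2HSV)
y=(hsv[...,0]>10)&(hsv[...,0]<30)&(hsv[...,1]>120);y[:200]=0;y[250:]=0;y[:,:255]=0;y[:,292:]=0
for v,u in np.argwhere(y)[::6]: p=dep(c,u,v);print(u,v,p.round(3),wm(p).round(0))
"
```

```text
272 218 [ 0.604 -0.14   0.007] [   2. -160.]
278 218 [ 0.603 -0.132  0.005] [   2. -152.]
275 219 [ 0.605 -0.136  0.007] [   3. -156.]
281 219 [ 0.603 -0.127  0.007] [   3. -147.]
277 220 [ 0.606 -0.133  0.006] [   5. -153.]
273 221 [ 0.608 -0.138  0.007] [   6. -159.]
279 221 [ 0.607 -0.13   0.005] [   7. -151.]
272 223 [ 0.612 -0.139  0.007] [   9. -161.]
274 224 [ 0.613 -0.136  0.006] [  11. -158.]
272 226 [ 0.616 -0.138  0.007] [  14. -161.]
278 226 [ 0.614 -0.129  0.007] [  14. -152.]
274 227 [ 0.617 -0.135  0.007] [  15. -158.]
280 227 [ 0.614 -0.126  0.01 ] [  14. -149.]
275 228 [ 0.618 -0.133  0.007] [  17. -157.]
281 228 [ 0.615 -0.124  0.011] [  15. -147.]
278 229 [ 0.619 -0.129  0.007] [  18. -152.]
276 230 [ 0.621 -0.131  0.007] [  20. -155.]
276 231 [ 0.623 -0.131  0.007] [  21. -155.]
276 232 [ 0.624 -0.131  0.007] [  23. -155.]
276 233 [ 0.626 -0.13   0.006] [  25. -156.]
276 234 [ 0.627 -0.13   0.007] [  26. -155.]
279 235 [ 0.625 -0.125  0.014] [  25. -150.]
```

View pics/w10c.png

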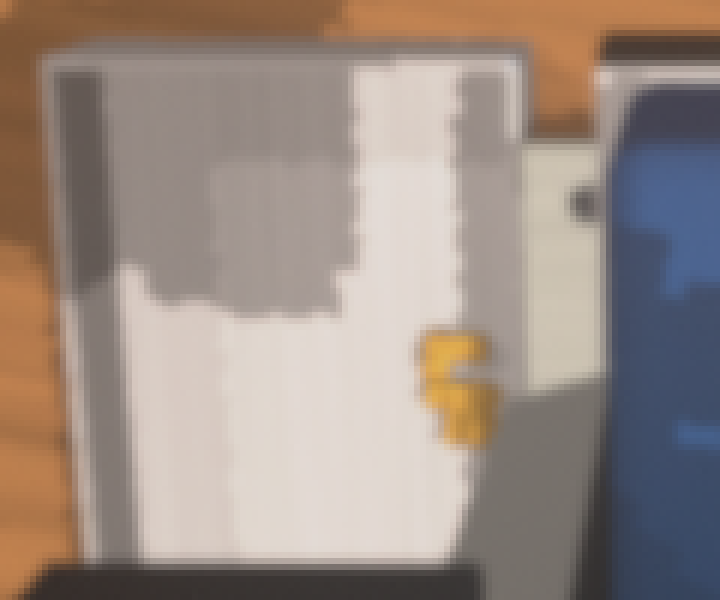

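The clippings lie on the tray floor (z 6–14 mm). I'll count them once the arm is out of the way. Now carrying the block back to its old spot.

step_arm(
  motion=[
    [371,3,0,0,0,1.113,-1],
    [371,3,0,0,0,1.113,-1],
    [371,3,0,0,0,1.113,-1],
    [371,3,0,0,0,1.113,-1],
    [371,3,0,0,0,1.113,-1],
  ],
)

```text
time_s: 12.75
ee_pos: [0.4926, 0.1202, 0.2204]
eef_rot: [2.627, 1.723, -0.002]
ft_force: [0.9, -0.1, -0.9]
grip_width: 0.21
```

```bash
python3 -c "
from h import *
tgt(.4578,.2765,.22,39)"
```

```text
t 12.75 pos [0.4926 0.1202 0.2204] yaw 66.54 z [-1.2e-03 -9.0e-04 -1.0e+00]
shift [129.5 -94.2   0.3] turn [-4.000e-04  1.400e-03  4.806e-01] F [ 0.93 -0.08 -0.85] T [ 0.03  -0.122 -0.042] w 0.21 j [-0.52  0.19  0.25  1.89 -0.05  1.06  0.91]
```

step_arm(
  motion=[
    [129,-94,0,0,0,0.48,-1],
    [129,-94,0,0,0,0.48,-1],
    [129,-94,0,0,0,0.48,-1],
    [129,-94,0,0,0,0.48,-1],
    [129,-94,0,0,0,0.48,-1],
  ],
)

```text
time_s: 13.25
ee_pos: [0.4557, 0.2786, 0.2199]
eef_rot: [-2.957, -1.061, 0.003]
ft_force: [0.9, -1.0, -2.0]
grip_width: 0.21
```

```bash
python3 -c "
from h import *
c=capture('top');cv2.imwrite('pics/t11.png',cv2.resize(c['img'][140:250,250:430],(800,489),interpolation=3))
c=capture('scene');cv2.imwrite('pics/s11.png',cv2.resize(c['img'][160:270,240:400],(800,550),interpolation=3))
tgt(.4578,.2765,.023,39)"
```

```text
t 13.35 pos [0.4572 0.2745 0.2202] yaw 39.47 z [-0.0011 -0.0015 -1.    ]
shift [  2.   -1.2 197.2] turn [0.0005 0.0018 0.0081] F [-0.25 -0.61 -2.27] T [-0.06   0.001  0.037] w 0.21 j [-0.77  0.24  0.2   1.83 -0.05  1.08  0.14]
```

View pics/t11.png

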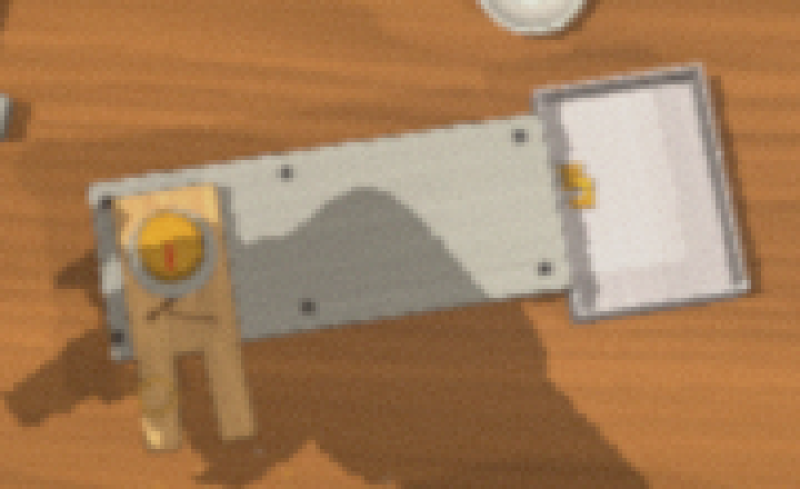

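Plate is bare, and the clippings lie together in the tray at (577,187). Setting the block down.

step_arm(
  motion=[
    [2,-1,50,0,0,0.008,-1],
    [2,-1,100,0,0,0.008,-1],
    [2,-1,150,0,0,0.008,-1],
    [2,-1,185,0,0,0.008,-1],
    [2,-1,194,0,0,0.008,-1],
  ],
)

```text
time_s: 13.85
ee_pos: [0.4569, 0.2738, 0.0236]
eef_rot: [2.96, 1.044, -0.009]
ft_force: [-0.7, -0.6, -1.3]
grip_width: 0.215
```

step_arm(
  motion=[
    [0,0,1.5,0,0,0,-1],
    [0,0,2.5,0,0,0,-1],
    [0,0,3.5,0,0,0,-1],
    [0,0,3.5,0,0,0,-1],
  ],
)

```text
time_s: 14.25
ee_pos: [0.4588, 0.277, 0.0249]
eef_rot: [-2.962, -1.046, -0.003]
ft_force: [0.4, 0.9, -1.8]
grip_width: 0.21
```

step_arm(
  motion=[
    [0,0,1.5,0,0,0,-1],
    [0,0,2.5,0,0,0,-1],
    [0,0,3,0,0,0,-1],
    [0,0,3,0,0,0,-1],
  ],
)

```text
time_s: 14.65
ee_pos: [0.4584, 0.2769, 0.0222]
eef_rot: [-2.962, -1.046, -0.001]
ft_force: [-8.1, -5.6, 30.1]
grip_width: 0.212
```

step_arm(
  motion=[
    [0,0,-0.8,0,0,0,-1],
    [0,0,-0.8,0,0,0,1],
    [0,0,-0.8,0,0,0,1],
    [0,0,-0.8,0,0,0,1],
    [0,0,-0.8,0,0,0,1],
  ],
)

```text
time_s: 15.15
ee_pos: [0.4581, 0.2766, 0.0213]
eef_rot: [2.962, 1.046, -0.0]
ft_force: [-0.1, -0.9, 0.3]
grip_width: 0.519
```

step_arm(
  motion=[
    [0,0,0,0,0,0,1],
    [0,0,0,0,0,0,1],
    [0,0,0,0,0,0,1],
    [0,0,-30,0,0,0,1],
    [0,0,-70,0,0,0,1],
  ],
)

```text
time_s: 15.65
ee_pos: [0.457, 0.2758, 0.0908]
eef_rot: [2.961, 1.046, -0.005]
ft_force: [0.7, 0.0, 0.8]
grip_width: 0.943
```

step_arm(
  motion=[
    [0,0,-50,0,0,0,1],
    [0,0,-70,0,0,0,1],
    [0,0,-70,0,0,0,1],
  ],
)

```text
time_s: 15.95
ee_pos: [0.4594, 0.2775, 0.1646]
eef_rot: [-2.961, -1.046, -0.008]
ft_force: [0.1, -0.1, 0.1]
grip_width: 1.0
```

```bash
python3 -c "
from h import *
c=capture('wrist');scr(c);cv2.imwrite('pics/w12.png',c['img'])
mt(0,105,.20,100)
tgt(.51,.10,.18,102)"
```

```text
scr ((458.20538330078125, 276.501708984375), (15.677698135375977, 78.75404357910156), 38.49409103393555)
t 16.0 pos [0.4585 0.277  0.1625] yaw 38.92 z [ 0.0019  0.0016 -1.    ]
shift [-33.2 177.2 -37.6] turn [ 0.0016 -0.0021 -1.2895] F [-0.58  0.08 -0.6 ] T [-0.033  0.014  0.044] w 0.998 j [-0.77  0.31  0.2   1.89 -0.07  0.95  0.15]
mount [-48.1 278.8]
t 16.0 pos [0.4585 0.277  0.1625] yaw 38.92 z [ 0.0019  0.0016 -1.    ]
shift [-71.1 170.1 -17.7] turn [ 0.0013 -0.0022 -1.101 ] F [-0.58  0.08 -0.6 ] T [-0.033  0.014  0.044] w 0.998 j [-0.77  0.31  0.2   1.89 -0.07  0.95  0.15]
```

View pics/w12.png

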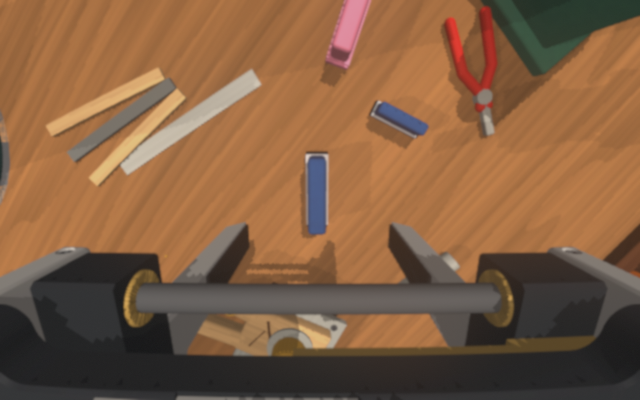

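The scraper stands at (317,193), back in its original pose. Now going over the nut.

step_arm(
  motion=[
    [-33,177,-38,0,0,-1.29,1],
    [-33,177,-38,0,0,-1.29,1],
    [-33,177,-38,0,0,-1.29,1],
    [-33,177,-38,0,0,-1.29,1],
    [-33,177,-38,0,0,-1.29,1],
  ],
)

```text
time_s: 16.5
ee_pos: [0.5453, 0.1129, 0.1989]
eef_rot: [2.443, 1.973, -0.002]
ft_force: [-0.0, -0.1, 0.2]
grip_width: 0.999
```

```bash
python3 -c "
from h import *
mt(0,105,.19,100)"
```

```text
t 16.5 pos [0.5453 0.1129 0.1989] yaw 77.87 z [-0.     -0.0019 -1.    ]
shift [ 4.9 -2.4  8.9] turn [-2.000e-04  1.900e-03 -6.096e-01] F [-0.03 -0.12  0.22] T [0.009 0.019 0.015] w 0.999 j [-0.41  0.3   0.18  1.8  -0.06  1.04  1.15]
mount [ 0.1 99.6]
```

step_arm(
  motion=[
    [4,-2,9,0,0,-0.61,1],
    [4,-2,9,0,0,-0.61,1],
    [4,-2,9,0,0,-0.61,1],
    [4,-2,9,0,0,-0.61,1],
    [4,-2,9,0,0,-0.61,1],
  ],
)

```text
time_s: 17.0
ee_pos: [0.5419, 0.1222, 0.189]
eef_rot: [-1.732, -2.619, 0.002]
ft_force: [0.6, -0.7, 0.3]
grip_width: 1.0
```

```bash
python3 - <<'E'
from h import *
c=capture('wrist');pickle.dump(c,open('w13.pkl','wb'));cv2.imwrite('pics/w13.png',c['img'])
print(mark_of('wrist','pinnut_grip'),mark_of('wrist','gold_ring'))
mt(0,105,.19,100)
im=c['img'];hsv=cv2.cvtColor(im,cv2.COLOR_BGR2HSV)
cv2.imwrite('pics/w13c.png',cv2.resize(im[130:290,220:420],(750,600),interpolation=3))
E
```

```text
[{'xy': [311.7, 197.8], 'score': 0.75}] [{'xy': [346.3, 122.4], 'score': 0.64}]
t 17.15 pos [0.5422 0.1223 0.1897] yaw 112.6 z [-1.1e-03 -3.0e-04 -1.0e+00]
shift [-4.5  0.  -0.3] turn [-0.0011 -0.0001 -0.0035] F [0.92 0.49 0.57] T [ 0.029 -0.046  0.052] w 0.998 j [-0.34  0.31  0.07  1.81 -0.03  1.03  1.71]
mount [ -0.8 109.4]
```

View pics/w13.png

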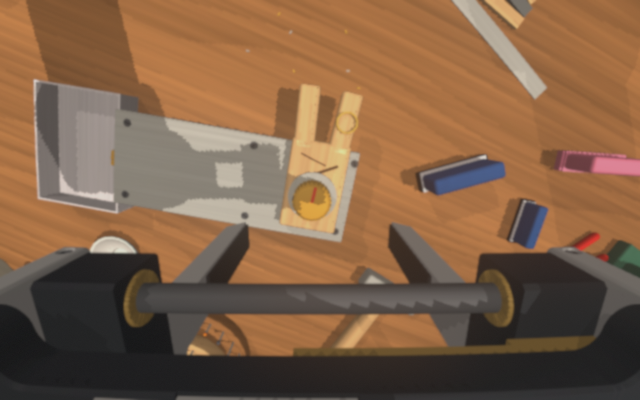

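View pics/w13c.png

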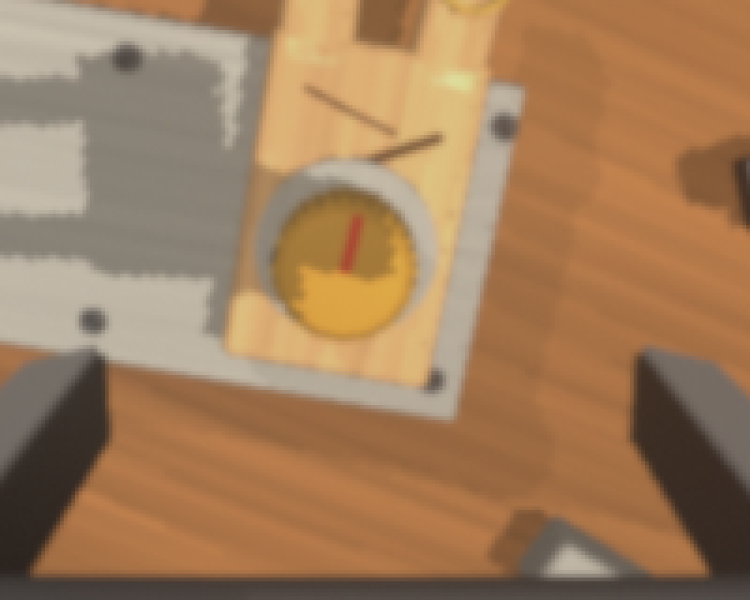

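The nut top is at about (313,200), with its red line pointing nearly along the mount's -x. The ring is at (346,122). Measuring.

```bash
cat >> h.py <<'E'
def nut(c,zt=.096,box=(285,345,170,230)):
    im=c['img'].astype(int); x0,x1,y0,y1=box
    hsv=cv2.cvtColor(c['img'],cv2.COLOR_BGR2HSV)
    red=((hsv[...,0]<6)|(hsv[...,0]>172))&(hsv[...,1]>130)
    gold=(hsv[...,0]>12)&(hsv[...,0]<28)&(hsv[...,1]>165)
    k=np.zeros(red.shape,bool);k[y0:y1,x0:x1]=1
    v,u=np.nonzero(red&k);P=np.array([onz(c,a,b,zt)[:2] for a,b in zip(u,v)])
    q=P.mean(0);_,s,V=np.linalg.svd(P-q);d=V[0]
    v,u=np.nonzero((red|gold)&k);G=np.array([onz(c,a,b,zt)[:2] for a,b in zip(u,v)])
    (cx,cy),r=cv2.minEnclosingCircle((G*1000).astype(np.float32))
    gc=np.median(G,0)
    if d@(q-gc)<0:d=-d
    a=np.degrees(np.arctan2(d[1],d[0]))
    print('red n',len(P),'mid',q.round(4),'line world deg',a.round(1),'nut ang deg',((a-YAW)%360).round(1),'rad',np.radians((a-YAW)%360).round(3),'gold centre',G.mean(0).round(4),'circ',cx,cy,r,'n',len(G))
    e=q-d*.0  ; print('span along line',((P-q)@d).min().round(4),((P-q)@d).max().round(4),'axis est', (q+d*(((P-q)@d).min())).round(4))
E
python3 - <<'E'
from h import *
c=pickle.load(open('w13.pkl','rb'));nut(c)
Z=np.array([[dep(c,u,v) for u in range(300,325)] for v in range(185,215)]).reshape(-1,3)
T=Z[Z[:,2]>.088];print(len(T),np.median(T[:,2]),T[:,:2].mean(0),(T[:,:2].max(0)+T[:,:2].min(0))/2)
# plate corners from crop px -> full
for nm,(a,b) in {'far +y corner':(457,418),'near +y corner':(523,88)}.items():
    p=onz(c,220+a*200/750,130+b*160/600,.044);print(nm,p,wm(p))
t=pickle.load(open('top0.pkl','rb'));nut(t,.096,(270,305,175,212))
E
```

```text
h.py:38: RuntimeWarning: Mean of empty slice.
  q=P.mean(0);_,s,V=np.linalg.svd(P-q);d=V[0]
  ret = ret.dtype.type(ret / rcount)
Traceback (most recent call last):
  File "h.py", line 38, in nut
    q=P.mean(0);_,s,V=np.linalg.svd(P-q);d=V[0]
                      ~~~~~~~~~~~~~^^^^^
numpy.linalg.LinAlgError: 1-dimensional array given. Array must be at least two-dimensional
```

```bash
python3 - <<'E'
from h import *
c=pickle.load(open('w13.pkl','rb'));hsv=cv2.cvtColor(c['img'],cv2.COLOR_BGR2HSV)
print(c['img'][186:206,308:320].tolist()[8],'\n',hsv[190:206:3,308:320].tolist())
E
sed -i 's/>172))&(hsv\[...,1\]>130)/>172))\&(hsv[...,1]>130)|((im[...,2]-im[...,1]>75)\&(im[...,1]-im[...,0]<45))/' h.py
python3 - <<'E'
from h import *
c=pickle.load(open('w13.pkl','rb'));nut(c)
Z=np.array([[dep(c,u,v) for u in range(290,340)] for v in range(175,225)]).reshape(-1,3)
T=Z[Z[:,2]>.088];print(len(T),np.median(T[:,2]),T[:,:2].mean(0),(T[:,:2].max(0)+T[:,:2].min(0))/2)
for nm,(a,b) in {'far +y corner':(457,418),'near +y corner':(523,88)}.items():
    p=onz(c,220+a*200/750,130+b*160/600,.044);print(nm,p,wm(p))
t=pickle.load(open('top0.pkl','rb'));nut(t,.096,(270,305,175,212))
E
```

```text
[[59, 123, 165], [59, 123, 166], [59, 121, 165], [58, 113, 167], [55, 96, 168], [52, 77, 169], [51, 76, 169], [54, 95, 168], [57, 113, 165], [59, 122, 165], [57, 122, 164], [58, 122, 165]] 
 [[[18, 163, 167], [18, 164, 166], [18, 163, 167], [17, 163, 167], [15, 166, 166], [11, 171, 167], [6, 177, 169], [7, 177, 169], [11, 173, 168], [16, 166, 167], [18, 165, 165], [18, 166, 163]], [[18, 163, 166], [18, 164, 166], [18, 164, 166], [16, 166, 167], [12, 168, 168], [7, 176, 168], [6, 177, 169], [10, 175, 168], [15, 168, 167], [17, 164, 166], [18, 165, 165], [18, 165, 165]], [[18, 164, 165], [18, 164, 165], [17, 165, 165], [13, 169, 167], [8, 174, 169], [6, 178, 169], [8, 175, 168], [13, 171, 166], [17, 167, 165], [18, 165, 164], [18, 165, 164], [18, 166, 164]], [[18, 165, 164], [17, 165, 164], [14, 168, 164], [10, 174, 166], [6, 176, 168], [7, 176, 168], [12, 172, 166], [16, 166, 164], [18, 166, 163], [18, 166, 163], [18, 166, 163], [18, 166, 163]], [[18, 171, 189], [17, 175, 198], [15, 175, 198], [13, 177, 190], [12, 177, 183], [13, 173, 177], [16, 170, 169], [18, 167, 165], [18, 166, 16
[... 375 characters left out ...]
16.6641845703125 17.744022369384766 n 660
span along line -0.0065 0.0071 axis est [0.5438 0.1151]
1126 0.09326951842587511 [0.54461468 0.11503848] [0.52279314 0.11490499]
far +y corner [0.58830301 0.17208487 0.044     ] [ 55.2032657  147.72575077]
near +y corner [0.48392416 0.14703424 0.044     ] [-52.1316292  146.42262187]h.py:38: RuntimeWarning: Mean of empty slice.
  q=P.mean(0);_,s,V=np.linalg.svd(P-q);d=V[0]
  ret = ret.dtype.type(ret / rcount)
Traceback (most recent call last):
  File "h.py", line 38, in nut
    q=P.mean(0);_,s,V=np.linalg.svd(P-q);d=V[0]
                      ~~~~~~~~~~~~~^^^^^
numpy.linalg.LinAlgError: 1-dimensional array given. Array must be at least two-dimensional
```

```bash
python3 - <<'E'
from h import *
tgt(.5445,.1162,.120,112.6)
E
```

```text
t 17.15 pos [0.5422 0.1223 0.1897] yaw 112.6 z [-1.1e-03 -3.0e-04 -1.0e+00]
shift [-6.6 -0.1 69.7] turn [-0.0011 -0.0001 -0.    ] F [0.92 0.49 0.57] T [ 0.029 -0.046  0.052] w 0.998 j [-0.34  0.31  0.07  1.81 -0.03  1.03  1.71]
```

step_arm(
  motion=[
    [-6.5,0,30,0,0,0,1],
    [-6.5,0,60,0,0,0,1],
    [-6.5,0,70,0,0,0,1],
    [-6.5,0,70,0,0,0,1],
  ],
)

```text
time_s: 17.55
ee_pos: [0.5442, 0.1165, 0.1194]
eef_rot: [-1.739, -2.615, 0.003]
ft_force: [0.8, -0.3, 1.2]
grip_width: 1.002
```

```bash
python3 - <<'E'
from h import *
c=capture('wrist');pickle.dump(c,open('w14.pkl','wb'));cv2.imwrite('pics/w14.png',c['img'])
tgt(.5445,.1162,.070,112.6)
nut(c,.096,(270,360,160,270))
E
```

```text
t 17.6 pos [0.545  0.1166 0.1206] yaw 112.78 z [-5.e-04 -3.e-04 -1.e+00]
shift [-0.2 -0.6 50.6] turn [-0.0006  0.0001  0.0032] F [-0.42  0.35  0.36] T [ 0.073 -0.028  0.026] w 0.997 j [-0.32  0.4   0.07  1.86 -0.03  0.88  1.73]
red n 69 mid [0.5374 0.114 ] line world deg -170.0 nut ang deg 177.2 rad 3.092 gold centre [0.5452 0.1156] circ 544.5418090820312 114.60990905761719 16.858915328979492 n 1234
span along line -0.0076 0.0077 axis est [0.5449 0.1153]
```

View pics/w14.png

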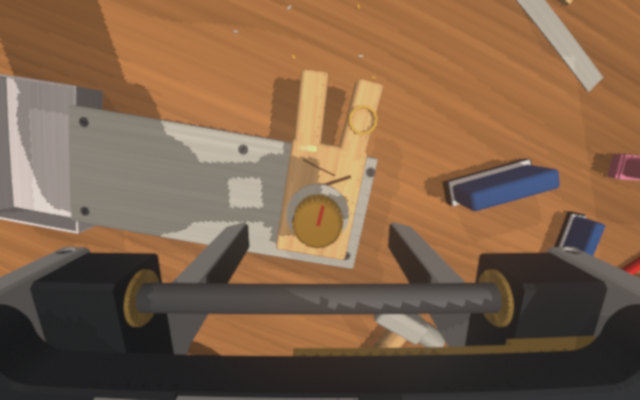

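step_arm(
  motion=[
    [-1,0,20,0,0,0,0.5],
    [-1,0,40,0,0,0,0.5],
    [-1,0,49,0,0,0,0.5],
    [-1,0,50.5,0,0,0,0.5],
    [-1,0,50.5,0,0,0,0.2],
  ],
)

```text
time_s: 18.1
ee_pos: [0.5459, 0.1157, 0.0709]
eef_rot: [1.737, 2.617, 0.001]
ft_force: [0.7, 0.0, 0.4]
grip_width: 0.696
```

```bash
python3 - <<'E'
from h import *
c=capture('wrist');pickle.dump(c,open('w15.pkl','wb'));cv2.imwrite('pics/w15.png',c['img'])
tgt(.5445,.1157,.070,112.6)
nut(c,.096,(270,360,160,290))
E
```

```text
t 18.15 pos [0.546  0.1158 0.071 ] yaw 112.84 z [ 1.3e-03  3.0e-04 -1.0e+00]
shift [ 0.5 -1.4  1. ] turn [0.0013 0.0002 0.0042] F [ 1.35 -0.43  0.14] T [0.102 0.041 0.018] w 0.657 j [-0.32  0.47  0.07  1.89 -0.04  0.78  1.74]
red n 129 mid [0.5372 0.1139] line world deg -170.3 nut ang deg 176.9 rad 3.087 gold centre [0.5434 0.1139] circ 543.1717529296875 114.05178833007812 18.234525680541992 n 2670
span along line -0.0078 0.0078 axis est [0.5449 0.1152]
```

View pics/w15.png

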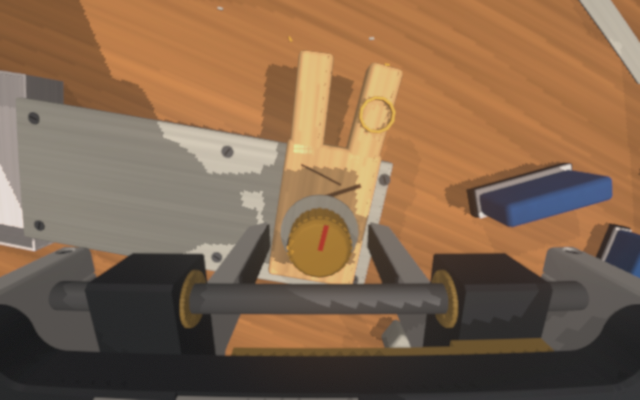

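The nut at (320,245) sits centred between the fingers. Closing the gripper.

step_arm(
  motion=[
    [0,-1.5,0.5,0,0,0,-1],
    [0,-1.5,0.5,0,0,0,-1],
    [0,-1.5,0.5,0,0,0,-1],
    [0,-1.5,0.5,0,0,0,-1],
    [0,-1.5,0.5,0,0,0,-1],
  ],
)

```text
time_s: 18.65
ee_pos: [0.544, 0.1155, 0.0698]
eef_rot: [-1.737, -2.618, -0.001]
ft_force: [-2.8, 2.6, 7.5]
grip_width: 0.419
```

step_arm(
  motion=[
    [0,0,0,0,0,0,-1],
    [0,0,0,0,0,0,-1],
    [0,0,0,0,0,0,-1],
  ],
)

```text
time_s: 18.95
ee_pos: [0.544, 0.1154, 0.0698]
eef_rot: [-1.737, -2.618, -0.001]
ft_force: [-3.5, 2.8, 6.4]
grip_width: 0.419
```

```bash
python3 - <<'E'
from h import *
tgt(.5445,.1157,.070,112.6)
E
```

```text
t 18.95 pos [0.544  0.1154 0.0698] yaw 112.87 z [ 2.e-04  4.e-04 -1.e+00]
shift [ 0.   0.5 -0.2] turn [ 0.0003 -0.0003  0.0047] F [-3.46  2.8   6.44] T [ 0.526  0.701 -0.011] w 0.419 j [-0.32  0.47  0.06  1.9  -0.04  0.78  1.74]
```

step_arm(
  motion=[
    [0,0,0.04,0,0,0.12,-1],
    [0,0,0.08,0,0,0.26,-1],
    [0,0,0.13,0,0,0.4,-1],
    [0,0,0.17,0,0,0.54,-1],
    [0,0,0.21,0,0,0.66,-1],
  ],
)

```text
time_s: 19.45
ee_pos: [0.5439, 0.1169, 0.0696]
eef_rot: [-2.495, -1.907, -0.002]
ft_force: [-2.8, 9.3, 4.0]
grip_width: 0.419
```

```bash
python3 - <<'E'
from h import *
tgt(.5445,.1157,.070,112.6)
E
```

```text
t 19.45 pos [0.5439 0.1169 0.0696] yaw 74.8 z [ 2.0e-04  1.9e-03 -1.0e+00]
shift [-1.   0.9 -0.4] turn [ 3.000e-04 -1.900e-03 -6.598e-01] F [-2.81  9.33  3.97] T [2.431 0.703 0.083] w 0.419 j [-0.44  0.47  0.22  1.9  -0.14  0.78  1.16]
```

step_arm(
  motion=[
    [0,0,0,0,0,0,-1],
  ],
)

```text
time_s: 19.55
ee_pos: [0.5439, 0.1169, 0.0696]
eef_rot: [-2.494, -1.909, -0.002]
ft_force: [-2.3, 9.6, 6.0]
grip_width: 0.42
```

```bash
python3 - <<'E'
from h import *
tgt(.5445,.1165,.0695,74.8)
c=capture('wrist');cv2.imwrite('pics/w16.png',c['img']);nut(c,.096,(270,360,160,290))
E
```

```text
t 19.55 pos [0.5439 0.1169 0.0696] yaw 74.86 z [ 3.0e-04  1.6e-03 -1.0e+00]
shift [-0.3  0.7  0.1] turn [-0.0002 -0.0016  0.001 ] F [-2.33  9.58  6.05] T [ 2.029  0.771 -0.063] w 0.42 j [-0.44  0.47  0.22  1.9  -0.14  0.78  1.16]
red n 113 mid [0.5377 0.1203] line world deg 151.3 nut ang deg 138.5 rad 2.417 gold centre [0.5425 0.1171] circ 542.5732421875 116.84135437011719 18.670562744140625 n 2606
span along line -0.0079 0.0072 axis est [0.5446 0.1165]
```

View pics/w16.png

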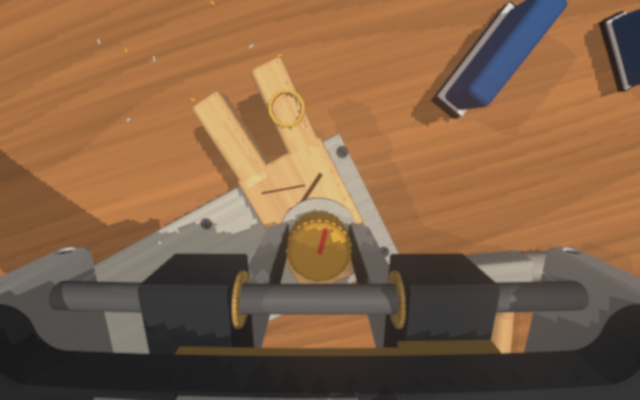

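The nut follows the fingers: the red line went from 177° to 138.5° for a 38° turn. A small centring correction, then continuing.

step_arm(
  motion=[
    [1,0,0.04,0,0,0.14,-1],
    [1,0,0.09,0,0,0.28,-1],
    [1,0,0.13,0,0,0.42,-1],
    [1,0,0.18,0,0,0.56,-1],
    [1,0,0.22,0,0,0.7,-1],
  ],
)

```text
time_s: 20.1
ee_pos: [0.5448, 0.1182, 0.0695]
eef_rot: [-2.997, -0.936, -0.003]
ft_force: [3.1, 11.9, -1.0]
grip_width: 0.42
```

```bash
python3 - <<'E'
from h import *
tgt(.5445,.1165,.0695,74.8)
E
```

```text
t 20.1 pos [0.5448 0.1182 0.0695] yaw 34.7 z [ 0.0015  0.0024 -1.    ]
shift [-1.2  1.3  0. ] turn [-2.000e-04 -2.800e-03 -6.998e-01] F [ 3.13 11.89 -1.01] T [ 2.73  -0.547  0.089] w 0.42 j [-0.57  0.49  0.39  1.91 -0.26  0.79  0.56]
```

step_arm(
  motion=[
    [0.6,-1.4,0,0,0,0,-1],
    [0.6,-1.4,0,0,0,0,-1],
  ],
)

```text
time_s: 20.3
ee_pos: [0.5448, 0.1184, 0.0695]
eef_rot: [-2.996, -0.945, -0.003]
ft_force: [4.1, 4.8, 0.9]
grip_width: 0.424
```

```bash
python3 - <<'E'
from h import *
tgt(.5445,.118,.0695,34.8)
c=capture('wrist');cv2.imwrite('pics/w17.png',c['img']);nut(c,.096,(270,360,160,290))
E
```

```text
t 20.3 pos [0.5448 0.1184 0.0695] yaw 35.03 z [ 1.8e-03  6.0e-04 -1.0e+00]
shift [-0.4  0.1 -0. ] turn [ 0.0005 -0.0019  0.0039] F [4.07 4.8  0.91] T [ 1.207 -0.902 -0.07 ] w 0.424 j [-0.58  0.49  0.39  1.91 -0.26  0.79  0.56]
red n 112 mid [0.5427 0.1249] line world deg 111.7 nut ang deg 98.9 rad 1.726 gold centre [0.5438 0.1192] circ 544.089599609375 119.10184478759766 18.607521057128906 n 2849
span along line -0.0078 0.0075 axis est [0.5456 0.1177]
```

step_arm(
  motion=[
    [0,0,0.04,0,0,0.14,-1],
    [0,0,0.09,0,0,0.28,-1],
    [0,0,0.13,0,0,0.42,-1],
    [0,0,0.18,0,0,0.56,-1],
    [0,0,0.22,0,0,0.7,-1],
  ],
)

```text
time_s: 20.85
ee_pos: [0.5462, 0.1188, 0.0694]
eef_rot: [-3.137, 0.147, -0.007]
ft_force: [16.3, 7.7, -10.8]
grip_width: 0.422
```

```bash
python3 - <<'E'
from h import *
tgt(.5445,.118,.0690,-5)
c=capture('wrist');nut(c,.096,(270,360,160,290))
E
```

```text
t 20.85 pos [0.5462 0.1188 0.0694] yaw -5.37 z [ 0.0048  0.0014 -1.    ]
shift [-1.6  0.9  0.4] turn [-0.0018 -0.0047 -0.0065] F [ 16.27   7.7  -10.83] T [ 1.8   -3.739  0.032] w 0.422 j [-0.71  0.53  0.56  1.91 -0.38  0.81 -0.04]
red n 100 mid [0.5497 0.1253] line world deg 71.1 nut ang deg 58.3 rad 1.017 gold centre [0.547  0.1201] circ 547.116943359375 119.99952697753906 18.7836856842041 n 2866
span along line -0.0078 0.0073 axis est [0.5472 0.1179]
```

step_arm(
  motion=[
    [1.5,-0.8,0.4,0,0,0,-1],
    [1.5,-0.8,0.4,0,0,0,-1],
  ],
)

```text
time_s: 21.1
ee_pos: [0.5464, 0.1188, 0.0691]
eef_rot: [-3.138, 0.139, -0.002]
ft_force: [1.5, 4.8, 9.4]
grip_width: 0.423
```

```bash
python3 - <<'E'
from h import *
tgt(.5455,.118,.0690,-5)
E
```

```text
t 21.1 pos [0.5464 0.1188 0.0691] yaw -5.07 z [ 1.5e-03  9.0e-04 -1.0e+00]
shift [-0.8  0.9  0.1] turn [-0.001  -0.0014 -0.0013] F [1.54 4.83 9.38] T [ 1.061 -0.211  0.016] w 0.423 j [-0.7   0.53  0.56  1.91 -0.38  0.81 -0.03]
```

step_arm(
  motion=[
    [0.3,0,0.04,0,0,0.12,-1],
    [0.5,0,0.08,0,0,0.26,-1],
    [0.6,0,0.12,0,0,0.38,-1],
    [0.7,0,0.16,0,0,0.5,-1],
    [0.7,0,0.2,0,0,0.6,-1],
  ],
)

```text
time_s: 21.6
ee_pos: [0.5477, 0.1183, 0.069]
eef_rot: [-2.953, 1.067, -0.004]
ft_force: [6.7, 2.4, 5.1]
grip_width: 0.42
```

```bash
python3 - <<'E'
from h import *
tgt(.5455,.118,.0690,-5)
c=capture('wrist');cv2.imwrite('pics/w18.png',c['img']);nut(c,.096,(270,360,160,290))
E
```

```text
t 21.6 pos [0.5477 0.1183 0.069 ] yaw -39.75 z [ 3.e-03  6.e-04 -1.e+00]
shift [-1.5  1.6  0. ] turn [-0.0017 -0.0026 -0.6064] F [6.7  2.39 5.12] T [ 0.366 -1.426  0.09 ] w 0.42 j [-0.81  0.57  0.71  1.91 -0.49  0.84 -0.54]
red n 125 mid [0.5542 0.1216] line world deg 36.1 nut ang deg 23.3 rad 0.407 gold centre [0.5492 0.1191] circ 549.49853515625 118.88317108154297 18.537416458129883 n 2770
span along line -0.0077 0.008 axis est [0.548 0.117]
```

step_arm(
  motion=[
    [0.5,0,0.03,0,0,0.08,-1],
    [0.5,0,0.05,0,0,0.16,-1],
    [0.5,0,0.08,0,0,0.24,-1],
    [0.5,0,0.1,0,0,0.3,-1],
  ],
)

```text
time_s: 22.05
ee_pos: [0.5482, 0.1178, 0.0689]
eef_rot: [-2.761, 1.495, -0.004]
ft_force: [6.9, 0.4, 6.2]
grip_width: 0.419
```

```bash
python3 - <<'E'
from h import *
tgt(.5455,.118,.0690,-60)
c=capture('wrist');cv2.imwrite('pics/w18.png',c['img']);nut(c,.096,(270,360,160,290))
E
```

```text
t 22.05 pos [0.5482 0.1178 0.0689] yaw -56.85 z [ 3.1e-03  3.0e-04 -1.0e+00]
shift [-1.7  2.1 -0.1] turn [-0.0028 -0.0013  0.055 ] F [6.91 0.37 6.19] T [ 0.206 -1.492  0.039] w 0.419 j [-0.86  0.6   0.78  1.91 -0.55  0.86 -0.79]
red n 135 mid [0.556  0.1192] line world deg 19.6 nut ang deg 6.8 rad 0.118 gold centre [0.5485 0.1173] circ 549.7719116210938 118.44950866699219 18.57895278930664 n 2428
span along line -0.008 0.0076 axis est [0.5485 0.1165]
```

Roughly 0.1 rad left. I'm feeling for the stop one row at a time and watching the torque.

step_arm(
  motion=[
    [0.3,0,0.02,0,0,0.05,-1],
    [0.3,0,0.02,0,0,0.05,-1],
  ],
)

```text
time_s: 22.3
ee_pos: [0.5483, 0.1177, 0.0689]
eef_rot: [-2.724, 1.561, -0.004]
ft_force: [5.8, 2.2, 7.4]
grip_width: 0.417
```

```bash
python3 - <<'E'
from h import *
tgt(.5455,.118,.0690,-60)
E
```

```text
t 22.3 pos [0.5483 0.1177 0.0689] yaw -59.64 z [ 2.9e-03  5.0e-04 -1.0e+00]
shift [-1.7  2.2 -0.1] turn [-0.0028 -0.001   0.0063] F [5.76 2.21 7.43] T [ 0.579 -1.238 -0.069] w 0.417 j [-0.87  0.61  0.79  1.91 -0.56  0.86 -0.83]
```

step_arm(
  motion=[
    [0,0,0.02,0,0,0.05,-1],
    [0,0,0.02,0,0,0.05,-1],
  ],
)

```text
time_s: 22.5
ee_pos: [0.5483, 0.1175, 0.0689]
eef_rot: [-2.684, 1.629, -0.004]
ft_force: [7.6, 1.8, 6.0]
grip_width: 0.422
```

```bash
python3 - <<'E'
from h import *
tgt(.5455,.118,.0690,-60)
c=capture('wrist');nut(c,.096,(270,360,160,290))
E
```

```text
t 22.5 pos [0.5483 0.1175 0.0689] yaw -62.51 z [ 3.e-03  4.e-04 -1.e+00]
shift [-1.7  2.3 -0.1] turn [-0.0028 -0.0011 -0.0437] F [7.58 1.85 6.02] T [ 0.397 -1.316 -0.044] w 0.422 j [-0.87  0.61  0.8   1.91 -0.57  0.86 -0.87]
red n 133 mid [0.5564 0.1183] line world deg 13.8 nut ang deg 1.0 rad 0.017 gold centre [0.5484 0.1168] circ 547.482666015625 116.47669219970703 17.591745376586914 n 2398
span along line -0.0079 0.0076 axis est [0.5487 0.1164]
```

step_arm(
  motion=[
    [0,0,0.02,0,0,0.05,-1],
    [0,0,0.02,0,0,0.05,-1],
  ],
)

```text
time_s: 22.75
ee_pos: [0.5484, 0.1175, 0.0689]
eef_rot: [-2.643, 1.694, -0.004]
ft_force: [6.6, 0.7, 6.9]
grip_width: 0.417
```

```bash
python3 - <<'E'
from h import *
tgt(.5455,.118,.0690,-60)
c=capture('wrist');nut(c,.096,(270,360,160,290))
E
```

```text
t 22.75 pos [0.5484 0.1175 0.0689] yaw -65.32 z [ 0.0031  0.     -1.    ]
shift [-1.7  2.4 -0.1] turn [-0.0028 -0.0014 -0.0928] F [6.62 0.71 6.86] T [ 0.102 -1.419  0.792] w 0.417 j [-0.88  0.62  0.81  1.91 -0.58  0.87 -0.91]
red n 131 mid [0.5565 0.118 ] line world deg 12.4 nut ang deg 359.6 rad 6.276 gold centre [0.5485 0.1168] circ 548.5680541992188 116.61697387695312 17.431835174560547 n 2431
span along line -0.0079 0.0076 axis est [0.5487 0.1163]
```

step_arm(
  motion=[
    [0,0,0,0,0,0.05,-1],
    [0,0,0,0,0,0.05,-1],
  ],
)

```text
time_s: 23.0
ee_pos: [0.5474, 0.1169, 0.0687]
eef_rot: [-2.601, 1.762, -0.001]
ft_force: [-1.1, -2.1, 13.6]
grip_width: 0.423
```

```bash
python3 - <<'E'
from h import *
tgt(.5455,.118,.0690,-60)
c=capture('wrist');nut(c,.095,(270,360,160,290));cv2.imwrite('pics/w19.png',c['img']);
E
```

```text
t 23.0 pos [0.5474 0.1169 0.0687] yaw -68.22 z [ 1.e-03 -2.e-04 -1.e+00]
shift [-1.7  1.4 -0.3] turn [-0.0008 -0.0006 -0.1435] F [-1.13 -2.13 13.64] T [-0.492  0.445  0.407] w 0.423 j [-0.89  0.62  0.83  1.91 -0.59  0.87 -0.95]
red n 131 mid [0.5561 0.1178] line world deg 12.4 nut ang deg 359.6 rad 6.275 gold centre [0.5482 0.1165] circ 547.6167602539062 116.40813446044922 17.641756057739258 n 2445
span along line -0.0079 0.0076 axis est [0.5484 0.1161]
```

View pics/w19.png

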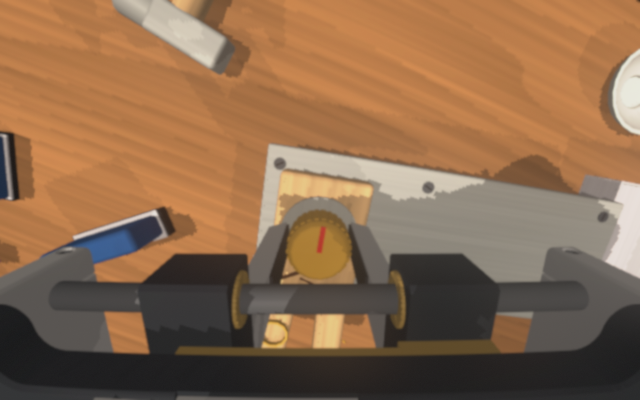

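The nut is bottomed: the red line stays at 359.6° while the tool turned 3° further, with the torque at 0.4–0.8 N m. Backing off a quarter turn.

step_arm(
  motion=[
    [0,0,-0.02,0,0,-0.1,-1],
    [0,0,-0.06,0,0,-0.24,-1],
    [0,0,-0.1,0,0,-0.38,-1],
    [0,0,-0.15,0,0,-0.52,-1],
    [0,0,-0.2,0,0,-0.66,-1],
  ],
)

```text
time_s: 23.55
ee_pos: [0.547, 0.1175, 0.069]
eef_rot: [-3.034, 0.813, -0.0]
ft_force: [-5.4, 1.2, 14.3]
grip_width: 0.42
```

```bash
python3 - <<'E'
from h import *
tgt(.5465,.118,.0690,22)
c=capture('wrist');nut(c,.095,(270,360,160,290))
E
```

```text
t 23.55 pos [0.547  0.1175 0.069 ] yaw -29.99 z [ 2.e-04  7.e-04 -1.e+00]
shift [-0.6 -0.2 -0. ] turn [-8.000e-04 -2.000e-04 -9.074e-01] F [-5.36  1.19 14.28] T [ 0.237  1.431 -0.033] w 0.42 j [-0.78  0.56  0.66  1.91 -0.46  0.83 -0.39]
red n 115 mid [0.5526 0.1226] line world deg 49.4 nut ang deg 36.6 rad 0.638 gold centre [0.5486 0.119 ] circ 548.6751708984375 119.10977935791016 18.84469223022461 n 2849
span along line -0.0076 0.008 axis est [0.5476 0.1169]
```

step_arm(
  motion=[
    [-0.4,0.2,-0.05,0,0,-0.14,-1],
    [-0.5,0.3,-0.1,0,0,-0.28,-1],
    [-0.5,0.3,-0.15,0,0,-0.42,-1],
    [-0.5,0.3,-0.2,0,0,-0.56,-1],
    [-0.5,0.3,-0.24,0,0,-0.68,-1],
  ],
)

```text
time_s: 24.1
ee_pos: [0.5461, 0.1176, 0.0692]
eef_rot: [-3.131, -0.246, 0.0]
ft_force: [-5.1, 1.8, 14.8]
grip_width: 0.419
```

```bash
python3 - <<'E'
from h import *
tgt(.5455,.118,.0695,22)
c=capture('wrist');nut(c,.0955,(270,360,160,290))
E
```

```text
t 24.1 pos [0.5461 0.1176 0.0692] yaw 8.98 z [-2.e-04  7.e-04 -1.e+00]
shift [-0.6 -0.5 -0.3] turn [-0.0008 -0.     -0.2273] F [-5.12  1.78 14.75] T [ 0.284  1.619 -0.032] w 0.419 j [-0.65  0.52  0.49  1.9  -0.33  0.8   0.18]
red n 104 mid [0.5468 0.1255] line world deg 88.3 nut ang deg 75.5 rad 1.318 gold centre [0.546  0.1198] circ 546.1812744140625 119.58297729492188 18.802078247070312 n 2932
span along line -0.0077 0.0073 axis est [0.5465 0.1178]
```

step_arm(
  motion=[
    [-0.4,0,-0.3,0,0,-0.1,-1],
    [-0.5,0.1,-0.5,0,0,-0.19,-1],
    [-0.5,0.1,-0.5,0,0,-0.246,-1],
    [-0.5,0.1,-0.5,0,0,-0.246,-1],
    [-0.5,0.1,-0.5,0,0,-0.246,-1],
  ],
)

```text
time_s: 24.65
ee_pos: [0.5458, 0.1175, 0.0694]
eef_rot: [-3.079, -0.62, -0.0]
ft_force: [-3.2, 3.1, 7.5]
grip_width: 0.417
```

```bash
python3 - <<'E'
from h import *
tgt(.5455,.118,.0695,22)
c=capture('wrist');nut(c,.0955,(270,360,160,290));cv2.imwrite('pics/w20.png',c['img'])
E
```

```text
t 24.65 pos [0.5458 0.1175 0.0694] yaw 22.77 z [ 1.e-04  6.e-04 -1.e+00]
shift [-0.1 -0.6 -0.1] turn [-0.0005 -0.0004  0.0134] F [-3.23  3.07  7.5 ] T [0.454 0.376 0.001] w 0.417 j [-0.61  0.5   0.44  1.9  -0.29  0.8   0.38]
red n 104 mid [0.5443 0.1254] line world deg 103.2 nut ang deg 90.4 rad 1.577 gold centre [0.545  0.1195] circ 545.0614013671875 119.38094329833984 18.720623016357422 n 2914
span along line -0.0079 0.007 axis est [0.5461 0.1177]
```

View pics/w20.png

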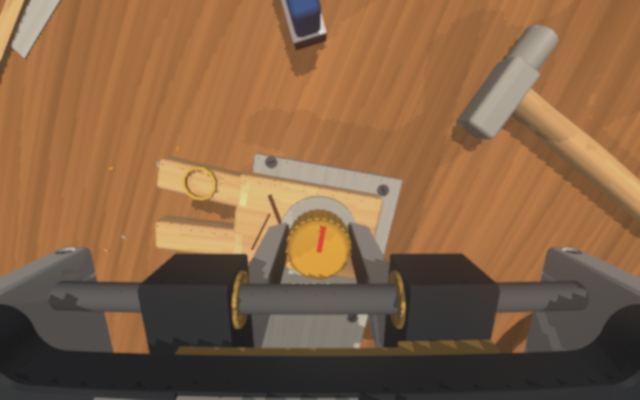

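The red line reads 90.8° from the stop reading, and tool yaw agrees at about 90°. Last overall check before handing in.

```bash
python3 -c "
from h import *
a=capture('top')['img'][140:250,180:430];b=capture('scene')['img'][160:270,240:490]
cv2.imwrite('pics/f.png',np.vstack([cv2.resize(a,(660,290),interpolation=3),cv2.resize(b,(660,290),interpolation=3)]))
c=pickle.load(open('w13.pkl','rb'))
cv2.imwrite('pics/f2.png',cv2.resize(cv2.imread('pics/t11.png')[50:330,500:780],(560,560),interpolation=3))
"
```

```text
(no output)
```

View pics/f.png

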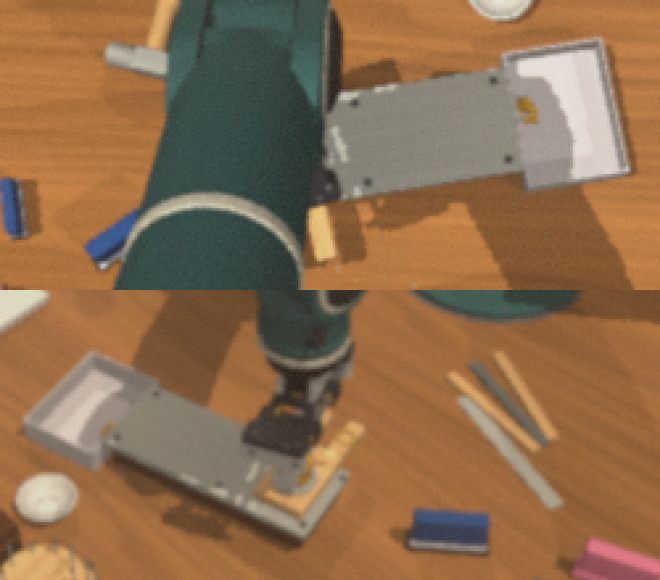

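View pics/f2.png

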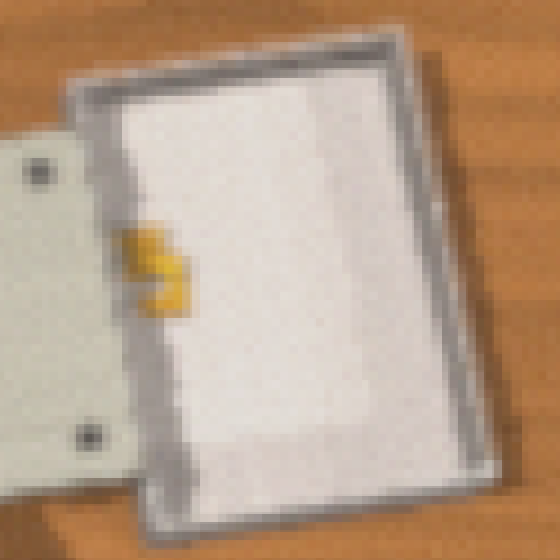

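```bash
python3 -c "
from plant import order; print(order.finish_job())"
```

```text
the job is handed in; nothing more can be done
None
```

I did the whole job in the order asked and handed it in at about 25 s, with the gripper still closed on the nut.

- **Sweep:** I stood the larger blue block on the plate and pushed the clippings into the tray with it. I then set it back on the bench at its old spot, within 1 mm and 1° of its first pose. My last pictures show the plate bare and the brass on the tray floor. It lies in one touching heap that looks like three pieces, but I could not count them one by one.
- **Nut:** I screwed it down until it bottomed out. The torque rose to about 0.8 N m, and the red line stopped at the mount's x axis while the fingers slipped another 3°. I then backed it off. The red line reads about 1.58 rad from the stop, and the tool turn less slack gives about 1.57.
- **What went wrong:** My first grasp of the scraper came up empty because the fingers had not finished closing; I repeated it and the block had not moved. When I set the block down it pressed on the bench with about 30 N for a moment. My first estimate of the nut's axis was about 2 mm out, and I corrected it during the turn; the side force reached about 18 N at most.
- **Bystanders:** The ring was still on the bench pin, and the other things I could see around the bench looked undisturbed. I did not re-measure them.

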